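# Empty the nut shaker into the catch tray

## Task

The nuts left in the clear shaker jar are too big for the holes in its yellow cap: unscrew the cap (a quarter turn anticlockwise), lift it off and set it down on the black rubber mat, holes up. Then tip the jar right over by its red handle so that all five nuts pour into the catch tray below, and leave the jar tipped. Do not disturb the other things on the bench.

Things in the scene. Friction and masses are not known exactly. Their poses are not given: they have to be found in the camera images.
- cap: Yellow ribbed plastic cap, perforated flat top, 67 mm across, 30 mm high, 40 g. Origin: centre of its lower edge; z along its axis, out through the top. Starts locked on the leaning jar, axes parallel to mouth. Unscrews anticlockwise seen from its top (+ about z): 65 degrees frees it, stop at 108, aim at 80 to 90, then draw it 30 mm straight off along z. 1 mm play, no clockwise turn.
- mouth (a point): Centre of the mouth of the clear jar (47 mm outside, 41 inside, 120 long), clamped in the cradle so that it cannot turn about its own axis. z out of the mouth along the jar axis (at the start 30 degrees from vertical, leaning over the tray, away from the robot), y along the hinge. 70 mm from the hinge; 26 mm above the lower edge of the cap when that is on.
- cradle (a joint): Tipping angle of the cradle with its jar, rad: 0 at the start (at a stop, jar mouth up, leaning 30 degrees from vertical over the tray), 2.09 fully tipped (at a stop, mouth pointing steeply down at the tray). It stays where it is left; friction 0.4 N m, about 4 N at the handle.
- handle (a point): Middle of the red crossbar of the tipping handle: round, 12 mm thick, along y (the hinge direction), 110 mm long between two steel arms 8 mm thick. 110 mm from the hinge, square to the jar: starts 95 mm behind it (stand +x) and 55 mm above it, swings up over the top, ends 95 mm in front (stand -x), 55 mm above. Axes as mouth.
- hinge (a point): Middle of the horizontal hinge line of the cradle, 130 mm above the table, between two grey steel posts 190 mm apart. Fixed to the stand; x points away from the tray, roughly towards the robot, y along the hinge, z up. The jar tips towards -x.
- tray (a point): Centre of the inner floor (3 mm above the table) of the open aluminium catch tray fixed under the jar: inside 204 mm along the stand's x, 158 mm along y, rim 36 mm above the table. Its centre lies 70 mm in front (-x) of the hinge line.
- mat: Black rubber mat, 140 x 140 x 6 mm, fixed to the bench, to the left or right of the stand. Origin: centre of its underside, at table height; z up.
- nut0: Steel hex nut, 17 mm across the flats, 8 mm high, 12 g; one of five that lie loose in the jar. Origin: centre of one flat face.
- nut1: Steel hex nut, 17 mm across the flats, 8 mm high, 12 g; one of five that lie loose in the jar. Origin: centre of one flat face.
- nut2: Steel hex nut, 17 mm across the flats, 8 mm high, 12 g; one of five that lie loose in the jar. Origin: centre of one flat face.
- nut3: Steel hex nut, 17 mm across the flats, 8 mm high, 12 g; one of five that lie loose in the jar. Origin: centre of one flat face.
- nut4: Steel hex nut, 17 mm across the flats, 8 mm high, 12 g; one of five that lie loose in the jar. Origin: centre of one flat face.
- bin: Bystander: blue open plastic bin 130 x 130 x 45 mm, fixed on the other side of the stand from the mat. Origin: centre of its underside.
- jar_a: Bystander: closed clear jar with plain yellow lid, 60 mm across, 90 mm high, loose. Origin: centre of its underside.
- can: Bystander: metal can with a paper band, 66 mm across, 80 mm high, loose. Origin: centre of its underside.
- hammer: Bystander: hammer lying on the bench, loose.
- wrench: Bystander: wrench lying on the bench, loose.
- tape: Bystander: grey roll of tape lying flat, 90 mm across, 30 mm high, loose. Origin: centre of its underside.
- carton: Bystander: cardboard carton 120 x 90 x 50 mm, loose. Origin: centre of its underside.
Mind the look-alikes: they are no part of the job. What is meant by the cap is not orange or purple, and is the larger of those in its own colour.

How it is judged:
On the way, in this order (a step that is already met when the one before it is completed fails the run):
1. the cap has been turned at least 52 degrees while still on the jar (angle between the x axis of cap and the x axis of mouth, either way round above 0.9 rad and distance between cap and mouth below 0.034 m and angle between the z axis of cap and the z axis of mouth, either way round below 0.2 rad), for 0.1 s.
2. the cap rests on the mat, holes up, let go (x of cap in the frame of mat between -0.045 and 0.045 m and y of cap in the frame of mat between -0.045 and 0.045 m and height (world z) of cap below 0.012 m and angle between cap's own z axis and vertical below 0.15 rad and linear speed of cap below 0.02 m/s and contact force between the fingers and cap below 0.05 N), for 0.2 s.
3. the jar is tipped over (value of joint cradle above 1.7 rad), for 0.2 s.
At the end, for the whole second after the job is handed in: The cap rests on the mat, holes up (within 8 degrees), centre within 45 mm of the mat's centre along x and y of the mat, let go; all five nuts lie at rest within the walls of the catch tray, less than 50 mm above the table (a pile is fine); the jar is left tipped by over 1.7 rad (all of step 2 and x of nut0 in the frame of tray between -0.105 and 0.105 m and y of nut0 in the frame of tray between -0.082 and 0.082 m and height (world z) of each of nut0, nut1, nut2, nut3, nut4 below 0.05 m and linear speed of each of nut0, nut1, nut2, nut3, nut4 below 0.03 m/s and x of nut1 in the frame of tray between -0.105 and 0.105 m and y of nut1 in the frame of tray between -0.082 and 0.082 m and x of nut2 in the frame of tray between -0.105 and 0.105 m and y of nut2 in the frame of tray between -0.082 and 0.082 m and x of nut3 in the frame of tray between -0.105 and 0.105 m and y of nut3 in the frame of tray between -0.082 and 0.082 m and x of nut4 in the frame of tray between -0.105 and 0.105 m and y of nut4 in the frame of tray between -0.082 and 0.082 m and value of joint cradle above 1.7 rad); the robot touches nothing.
It fails at once if a loose bystander is moved by more than 30 mm (distance of any of jar_a, can, hammer, wrench, tape, carton from where it was at the start of the episode above 0.03 m).
It fails at once if the jar is tipped by more than 0.5 rad with the cap still on it (value of joint cradle above 0.5 rad and distance between cap and mouth below 0.04 m).
It also fails if it takes over 64 s, if anything falls off the work surface, if the arm or the gripper's body presses on something with over 40 N, if the wrist force passes 120 N, or if a joint passes its speed limit or range.

## Robot

A 6-joint arm with a two-finger parallel gripper is mounted at the origin on the work surface. World frame = base frame: x ahead of the robot, y to its left, z up, the work surface at z = 0. Lengths are in m, angles in rad, forces in N, time in s.
With the tool pointing down it reaches from about 0.15 to 0.775 m from the base axis. Payload 6.1 kg.
Tool frame: the origin (TCP) lies at the very end of the fingers, on their centre line; the grasp point (between the pads) lies 19 mm behind it; z points along the fingers, y is the line along which they close (so a half turn about z gives the same grasp; the last joint's range is limited). The gripper opens to 85 mm and grips with 20 to 120 N. Pads are 22 mm wide; open, the fingers measure 114 mm over their backs; the gripper's body (76 mm by 85 mm) begins 54 mm behind the grasp point. The pads swing forward as they close: fully open they stand 13 mm farther back than shut.
Start: joints at [-1.178, 0.126, -0.04, 1.405, 0, 1.571], TCP at [0.201, -0.485, 0.231] pointing down, gripper open.
Joint ranges: [-2.72, 2.72], [-0.95, 1.95], [-1.27, 1.35], [-1.78, 2.02], [-1.46, 1.47], [-3.14, 3.14]. Speed limits (rad/s): [2.39, 2.39, 3.01, 3.14, 3.14, 3.14].

## Interface

Orientations are given as a unit quaternion [x, y, z, w].
In Python, from bench import env, vision gives the robot as it stands. The module is installed in compiled form; this text tells all that it offers.
- The arm moves only by the tool move_arm, never from a script. Its argument "moves" is text: rows parted by semicolons, each of 4 numbers parted by spaces: the shift along the tool's x, y, z in mm, then the turn about the tool's z in degrees. A call has 1 to 20 rows; each row shifts and turns the commanded pose from where the row before left it, along the tool's axes as they then stand; what a row does not reach is not made up. A row lasts 1/8 s, in which the tool goes at most 62.5 mm and 10.7 degrees, less where a joint would pass 70% of its speed; a pose out of reach is approached as far as the arm can. A call with a gripper value outside its range is refused whole. "grip" is the finger opening in mm, from 0 to 85.4, set as the call begins (left out, the last holds). The fingers move at their own pace and stop on an object; the grip force is fixed at half the most. Time passes only in rows, so rows that do not move let the fingers close. It gives the time, the measured TCP pose, the force, the opening and the grip force at its end, in the units of the state.
- env.read_state(): the state, without advancing time (a new reading comes with each control period).
- vision.grab_frame(name): name is "side" or "top"; returns a dict with "frame" (420x560x3 uint8, red, green, blue), "fovy" (degrees; the focal length in pixels is half the picture's height over the tangent of half this angle, whatever the lens; pixels are square), "cx", "cy" (the principal point, pixels), "k1" (the pictures are not rectified: a ray, as slopes to the right and down, at radius r is drawn at 1 + k1 r^2 times it, then the intrinsics apply), "rvec" (rotation vector, rad) and "tvec" (3), from world to camera coordinates, as OpenCV has them. Camera axes: x right, y down, z forward; pixel columns grow to the right and rows downward; lengths in m; the calibration is good to about 2 mm. A picture is of the moment at which its call begins. There is no depth.
- env.finish_job(): hands the job in; it is judged then, once.
The state is a dict: "clock": time; "joint_positions": joint angles; "joint_velocities": joint speeds; "effort": joint torques, N m; "tool_pos": TCP position; "tool_rot": TCP orientation; "ft_force": force on the tool from outside, world axes, zero at the start; "moment": the same for the moment, N m; "opening": opening from 0.0 (shut) to 1.0 (fully open); "grasp_force": force on a finger pad.
Only numpy, scipy, OpenCV 4.12 (cv2) and the standard library are available. Lean on these libraries where they do the work, as an engineer would, in place of code of your own. Each camera call takes 0.05 s, during which the arm holds its last target. There are 200 camera calls.

## Working session

There is one attempt and no reset: what is moved stays moved. The work goes in short steps, Python scripts to look and compute and a tool call to move; the robot and the scene stay as the last step left them, time stands still between calls to the robot, and variables do not carry over. Pictures are saved under pics/ and viewed, at most 10 in all, crops included, and the job is handed in when it is done.

Besides the shell and the picture viewer there is one more tool, called after "Call:" in YAML: its name, and indented under it one key for each argument. move_arm: Moves the arm, as the interface text tells. Its arguments: {"type":"object","properties":{"moves":{"type":"string"},"grip":{"type":"number"}},"required":["moves"]}

```bash
mkdir -p pics; cat > h.py <<'E'
import numpy as np, cv2
from bench import env, vision
from scipy.spatial.transform import Rotation as R
def grab(n,save=None):
    f=vision.grab_frame(n)
    if save: cv2.imwrite('pics/'+save,f['frame'][:,:,::-1])
    return f
def cam(f):
    F=210/np.tan(np.radians(f['fovy'])/2)
    K=np.array([[F,0,f['cx']],[0,F,f['cy']],[0,0,1.]])
    return K,np.array([f['k1'],0,0,0,0.]),np.array(f['rvec'],float),np.array(f['tvec'],float)
def proj(f,P):
    K,d,r,t=cam(f); return cv2.projectPoints(np.atleast_2d(np.array(P,float)),r,t,K,d)[0][:,0]
def ray(f,uv):
    K,d,r,t=cam(f); M=cv2.Rodrigues(r)[0]
    p=cv2.undistortPoints(np.array(uv,float).reshape(-1,1,2),K,d)[:,0]
    D=np.c_[p,np.ones(len(p))]@M; return -M.T@t, D
def atz(f,uv,z):
    c,D=ray(f,uv); return c+D*((z-c[2])/D[:,2])[:,None]
E
python3 - <<'E'
from h import *
import pickle
for n in('side','top'):
    f=grab(n,n+'0.png'); pickle.dump(f,open(n+'.pkl','wb')); c,_=ray(f,[[280,210]]); print(n,f['fovy'],f['k1'],c)
print(env.read_state())
E
```

```text
side 51.35948739457873 -0.117247822751754 [0.09878396 1.08975473 1.03301092]
top 48.14718356075149 0.029942952329777197 [0.25573982 0.01111685 1.47457976]
{'clock': 0.1, 'joint_positions': array([-1.17797623e+00,  1.26349686e-01, -4.04703561e-02,  1.40540639e+00,
        6.49839040e-06,  1.57082945e+00]), 'joint_velocities': array([ 0.00087477, -0.00098392,  0.00203916,  0.00183049, -0.00174335,
       -0.00087599]), 'effort': array([-1.93774758e-05, -4.36903775e+01,  3.53605771e+01,  1.36394153e-02,
       -6.08283062e-05, -1.33210341e-05]), 'tool_pos': array([ 0.2008341 , -0.48468548,  0.23060738]), 'tool_rot': array([ 9.80776455e-01,  1.95133373e-01, -1.36367587e-04, -7.01938491e-04]), 'ft_force': array([ 1.08105402, -0.85563821, -0.75877709]), 'moment': array([ 0.07933024,  0.01897498, -0.0147337 ]), 'grasp_force': 0.0, 'opening': 0.9997725756319696}
```

View pics/side0.png

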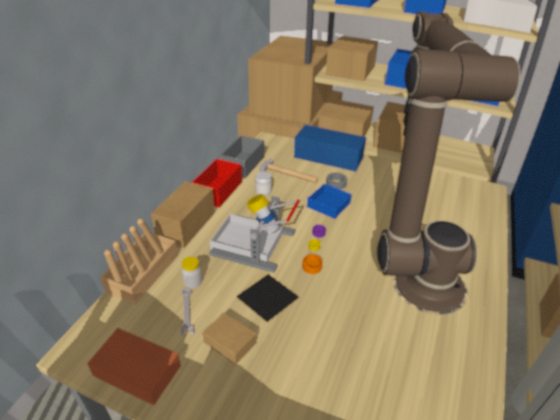

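View pics/top0.png

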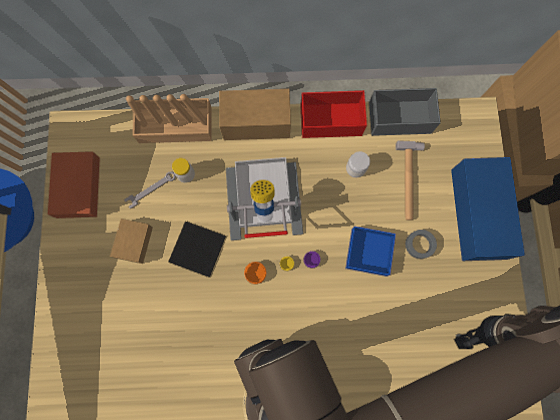

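Candidates for the cap: perforated yellow on the jar at top (263,190) / side (258,203), the small yellow cup at top (287,264), the jar_a lid at top (180,168), the orange one at (255,272) and the purple one at (312,259). I choose the perforated one on the leaning jar and check it in a close crop.

```bash
python3 - <<'E'
import cv2,numpy as np
t=cv2.imread('pics/top0.png')[150:250,220:310]; s=cv2.imread('pics/side0.png')[185:275,200:310]
a=cv2.resize(t,(360,400),interpolation=cv2.INTER_CUBIC); b=cv2.resize(s,(440,360),interpolation=cv2.INTER_CUBIC)
o=np.zeros((400,800,3),np.uint8); o[:,:360]=a; o[:360,360:]=b; cv2.imwrite('pics/crop0.png',o)
E
```

```text
(no output)
```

View pics/crop0.png

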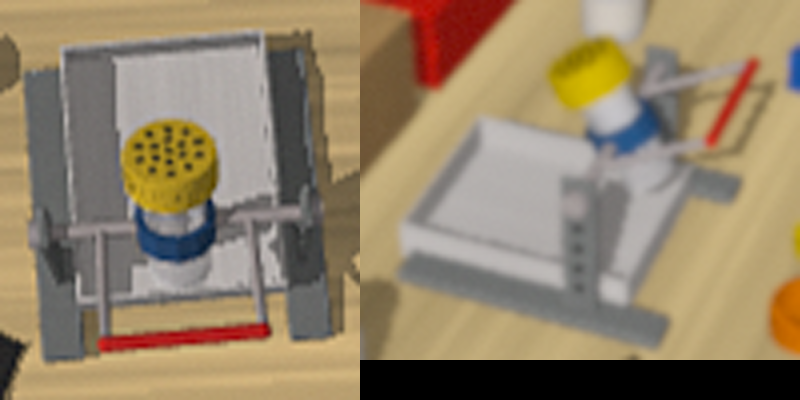

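The crop confirms it: a large yellow perforated cap on the leaning clear jar, with the red handle bar behind it. Next I fit the stand pose from the red and yellow blobs in both views, plus the mat.

```bash
cat > fit.py <<'E'
from h import *
import pickle
from scipy.optimize import least_squares
fs={n:pickle.load(open(n+'.pkl','rb')) for n in('side','top')}
roi={'top':(220,150,310,250),'side':(235,190,310,240)}
def blob(f,r,cond):
    x0,y0,x1,y1=r; h=cv2.cvtColor(f['frame'][y0:y1,x0:x1],cv2.COLOR_RGB2HSV).astype(int)
    m=cond(h[...,0],h[...,1],h[...,2]).astype(np.uint8)
    n,l,s,c=cv2.connectedComponentsWithStats(m); k=1+np.argmax(s[1:,4])
    v,u=np.where(l==k); return np.c_[u+x0,v+y0].astype(float)
red=lambda H,S,V:((H<6)|(H>172))&(S>130)&(V>70)
yel=lambda H,S,V:(H>20)&(H<34)&(S>170)&(V>60)
def outl(f,P): # area centroid of hull
    h=cv2.convexHull(proj(f,P).astype(np.float32)); M=cv2.moments(h); return np.array([M['m10'],M['m01']])/M['m00']
a=np.linspace(0,2*np.pi,40)
cyl=lambda r,z0,z1:np.vstack([np.c_[r*np.cos(a),r*np.sin(a),0*a+z] for z in(z0,z1)])
M0=R.from_euler('y',-30,degrees=True).as_matrix()
cap=cyl(.0335,.044,.074)@M0.T
ang=cyl(.006,-.055,.055)[:,[0,2,1]]; bar=ang+[.0953,0,.055]
obs={}
for n,f in fs.items():
    r=blob(f,roi[n],red); y=blob(f,roi[n],yel)
    hy=cv2.moments(cv2.convexHull(y.astype(np.float32))); c=r.mean(0); d=np.linalg.svd(r-c,full_matrices=False)[2][0]; t=(r-c)@d
    obs[n]=(c,np.array([hy['m10'],hy['m01']])/hy['m00'],np.arctan2(d[1],d[0]),np.ptp(t)); print(n,c,obs[n][1],np.ptp(t),len(r),len(y))
def res(p,per=False):
    T=R.from_euler('z',p[2]).as_matrix(); o=np.array([p[0],p[1],.13]); e=[]
    for n,f in fs.items():
        e+=list(outl(f,bar@T.T+o)-obs[n][0])+list(outl(f,cap@T.T+o)-obs[n][1])
        q=proj(f,np.array([[.0953,-.055,.055],[.0953,.055,.055]])@T.T+o); dd=q[1]-q[0]
        da=np.arctan2(dd[1],dd[0])-obs[n][2]; e.append(20*np.sin(da))
    return np.array(e)
if __name__=='__main__':
    s=least_squares(res,[.5,.0,np.pi]); print(s.x,np.round(s.fun,2))
    f=fs['top']
    for nm,u,z in(('jar_a',(180,166),.09),('can',(358,158),.08),('small',(287,264),.03),('orange',(255,272),.03),('bin',(371,251),.045)): print(nm,atz(f,[u],z)[0].round(3))
    h=cv2.cvtColor(f['frame'],cv2.COLOR_RGB2HSV); m=blob(f,(160,212,232,285),lambda H,S,V:V<45)
    r=cv2.minAreaRect(m.astype(np.float32)); print('mat',r,len(m)); b=cv2.boxPoints(r); P=atz(f,b,.006); print(P.round(3),P.mean(0))
E
python3 fit.py
```

```text
side [292.52380952 210.07142857] [256.60814815 202.80888889] 21.94210132832514 42 240
top [265.60666667 233.94      ] [262.05243902 191.1101626 ] 43.18405059643645 150 412
[0.56906206 0.04064641 3.20287211] [ 0.48  0.    0.5  -0.07  0.01 -0.08 -0.27 -0.42 -0.3   0.2 ]
jar_a [0.71  0.293 0.09 ]
can [ 0.72  -0.257  0.08 ]
small [ 0.404 -0.025  0.03 ]
orange [0.383 0.073 0.03 ]
bin [ 0.433 -0.283  0.045]
mat ((196.7293701171875, 248.70361328125), (43.651851654052734, 44.15442657470703), 21.037513732910156) 1870
[[0.427 0.343 0.006]
 [0.556 0.295 0.006]
 [0.501 0.166 0.006]
 [0.374 0.217 0.006]] [0.4645932  0.25544743 0.006     ]
```

The fit is sub-pixel: hinge at (0.569, 0.041), yaw 3.203, mat centre (0.465, 0.255). The moves keep the tool vertical, so I'll grip the 30°-leaning cap across the hinge direction and turn it about the vertical in strokes. First I hover and test the sense of rotation.

Call:
move_arm:
  moves: "47.5 -28 -7.5 0;47.5 -28 -7.5 0;47.5 -28 -7.5 0;47.5 -28 -7.5 0;47.5 -28 -7.5 0;47.5 -28 -7.5 0;47.5 -28 -7.5 0;47.5 -28 -7.5 0;47.5 -28 -7.5 0;47.5 -28 -7.5 0;47.5 -28 -7.5 0;47.5 -28 -7.5 0;0 0 0 -10;0 0 0 -10;0 0 0 0"
  grip: 85.4

```text
clock: 1.98
tool_pos: [0.5989, 0.0438, 0.3207]
tool_rot: [0.932, 0.362, -0.001, -0.0]
ft_force: [-0.2, 0.7, -0.1]
opening: 1.0
grasp_force: 0.0
```

```bash
cat > st.py <<'E'
from h import *
def st(tgt=None):
    s=env.read_state(); M=R.from_quat(s['tool_rot']).as_matrix()
    print('t',round(s['clock'],2),'pos',(s['tool_pos']*1e3).round(1),'yaw',np.degrees(np.arctan2(M[1,0],M[0,0])).round(2),'tz',M[:,2].round(3),'j',s['joint_positions'].round(3),'F',s['ft_force'].round(1),'M',s['moment'].round(2),'op',round(s['opening']*85.4,1),'gf',round(s['grasp_force'],1))
    if tgt is not None: print('tool shift mm',(M.T@(np.array(tgt)-s['tool_pos'])*1e3).round(1))
    return s
if __name__=='__main__':
    import sys; st([float(v) for v in sys.argv[1:4]] if len(sys.argv)>3 else None)
E
python3 st.py .5985 .043 .32
```

```text
t 1.98 pos [598.9  43.8 320.7] yaw 42.42 tz [-0.001 -0.    -1.   ] j [0.073 0.3   0.375 1.647 0.    2.474] F [-0.2  0.7 -0.1] M [-0.    0.02 -0.01] op 85.4 gf 0.0
tool shift mm [-0.9  0.3  0.7]
```

Call:
move_arm:
  moves: "0 0 0 -10.5;0 0 0 -10.5;0 0 0 -10.5;0 0 0 -10.5;0 0 0 -10.5;0 0 0 -10.5;0 0 0 -10.5;0 0 0 -10.5;0 0 0 -10.5;0 0 0 -10.5;0 0 0 0;0 0 30 0;0 0 30 0"

```text
clock: 3.6
tool_pos: [0.5991, 0.0434, 0.2608]
tool_rot: [0.283, 0.959, 0.0, 0.0]
ft_force: [0.4, -0.6, -0.2]
opening: 0.997
grasp_force: 0.0
```

```bash
python3 st.py .5985 .043 .155; python3 - <<'E'
from h import *
f=grab('side'); c=f['frame'][150:270,190:320,::-1]; f2=grab('top'); c2=f2['frame'][140:260,200:330,::-1]
cv2.imwrite('pics/a.png',cv2.resize(np.hstack([c,c2]),None,fx=3,fy=3,interpolation=cv2.INTER_CUBIC))
E
```

```text
t 3.6 pos [599.1  43.4 260.8] yaw 147.14 tz [ 0.001  0.    -1.   ] j [0.072 0.276 0.209 1.504 0.    0.646] F [ 0.4 -0.6 -0.2] M [ 0.01 -0.06  0.01] op 85.2 gf 0.0
tool shift mm [  0.3  -0.8 105.8]
```

View pics/a.png

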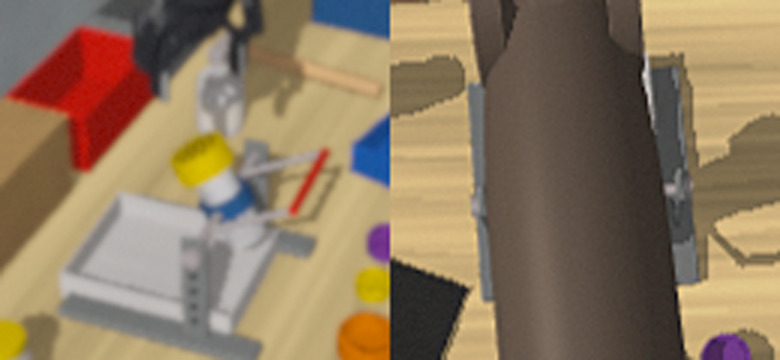

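The gripper hovers above the cap, which is at (205,155) in the left crop, with the fingers straddling it. Descend and grip.

Call:
move_arm:
  moves: "0 0 35 0;0 0 35 0;0 0 20 0;0 0 15 0;0 0 0 0"

```text
clock: 4.32
tool_pos: [0.5987, 0.0435, 0.1561]
tool_rot: [0.281, 0.96, -0.0, -0.0]
ft_force: [-0.0, 0.4, -0.8]
opening: 1.0
grasp_force: 0.0
```

Call:
move_arm:
  moves: "0 0 0 0;0 0 0 0;0 0 0 0;0 0 0 0"
  grip: 50

```text
clock: 4.82
tool_pos: [0.5997, 0.0433, 0.1588]
tool_rot: [0.28, 0.96, 0.0, 0.002]
ft_force: [-1.5, -0.7, 5.1]
opening: 0.801
grasp_force: 65.9
```

```bash
python3 st.py .5985 .043 .155
```

```text
t 4.83 pos [599.7  43.3 158.8] yaw 147.47 tz [ 0.003 -0.001 -1.   ] j [ 7.300e-02  2.760e-01 -1.400e-02  1.278e+00 -1.000e-03  6.400e-01] F [-1.5 -0.7  5.1] M [-0.43  0.49  0.01] op 68.4 gf 65.9
tool shift mm [ 0.9 -0.9  3.8]
```

Call:
move_arm:
  moves: "0 0 0 -6;0 0 0 -6;0 0 0 -6;0 0 0 -6;0 0 0 0"

```text
clock: 5.45
tool_pos: [0.598, 0.0435, 0.1573]
tool_rot: [0.074, 0.997, 0.0, -0.001]
ft_force: [-5.8, -1.6, 0.4]
opening: 0.788
grasp_force: 67.5
```

```bash
python3 st.py; python3 - <<'E'
from h import *
f=grab('side'); c=f['frame'][150:250,210:310,::-1]
cv2.imwrite('pics/b.png',cv2.resize(c,None,fx=6,fy=6,interpolation=cv2.INTER_CUBIC))
E
```

```text
t 5.45 pos [598.   43.5 157.3] yaw 171.47 tz [-0.001  0.001 -1.   ] j [ 7.20e-02  2.76e-01 -1.60e-02  1.28e+00  1.00e-03  2.21e-01] F [-5.8 -1.6  0.4] M [ 0.32  0.91 -0.02] op 67.3 gf 67.5
```

View pics/b.png

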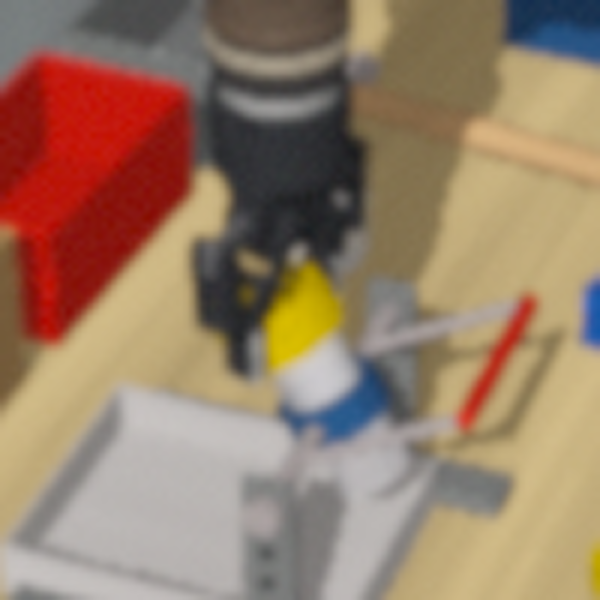

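The cap sits between the pads at (300,300), still on the jar. Forces are small, so I continue the stroke.

Call:
move_arm:
  moves: "0 0 0 -6;0 0 0 -6;0 0 0 -6;0 0 0 -6;0 0 0 -6;0 0 0 -6;0 0 0 -6;0 0 0 -6;0 0 0 0"

```text
clock: 6.62
tool_pos: [0.5956, 0.0404, 0.1573]
tool_rot: [-0.333, 0.943, -0.0, -0.003]
ft_force: [-10.9, -14.5, 7.6]
opening: 0.762
grasp_force: 187.0
```

```bash
python3 st.py
```

```text
t 6.62 pos [595.6  40.4 157.3] yaw -141.05 tz [-0.006 -0.002 -1.   ] j [ 0.069  0.275 -0.017  1.284 -0.002 -0.611] F [-10.9 -14.5   7.6] M [-0.14  3.73 -2.53] op 65.1 gf 187.0
```

Call:
move_arm:
  moves: "0 0 0 0;0 0 0 0;0 0 0 9;0 0 0 9;0 0 0 9;0 0 0 9;0 0 0 9;0 0 0 0"
  grip: 85.4

```text
clock: 7.62
tool_pos: [0.5994, 0.0441, 0.1568]
tool_rot: [0.047, 0.999, 0.0, 0.001]
ft_force: [0.6, -0.3, -1.2]
opening: 0.998
grasp_force: 0.0
```

Call:
move_arm:
  moves: "0 0 0 0;0 0 0 0;0 0 0 0;0 0 0 0"
  grip: 50

```text
clock: 8.12
tool_pos: [0.5993, 0.0433, 0.1568]
tool_rot: [0.048, 0.999, -0.0, 0.001]
ft_force: [-0.5, -2.8, 3.8]
opening: 0.764
grasp_force: 65.7
```

```bash
python3 st.py .5985 .043 .155
```

```text
t 8.12 pos [599.3  43.3 156.8] yaw 174.52 tz [ 0.001 -0.    -1.   ] j [ 7.200e-02  2.770e-01 -1.600e-02  1.277e+00 -1.000e-03  1.680e-01] F [-0.5 -2.8  3.8] M [-0.61 -0.1   0.09] op 65.2 gf 65.7
tool shift mm [ 0.7 -0.4  1.8]
```

Call:
move_arm:
  moves: "0 0 0 -5;0 0 0 -4;0 0 0 0;-2.5 0 -4.3 0;-2.5 0 -4.3 0;0 0 0 0"

```text
clock: 8.88
tool_pos: [0.5986, 0.0429, 0.1586]
tool_rot: [-0.03, 1.0, -0.0, -0.008]
ft_force: [-6.3, -4.8, -17.8]
opening: 0.761
grasp_force: 75.3
```

```bash
python3 st.py
```

```text
t 8.88 pos [598.6  42.9 158.6] yaw -176.62 tz [-0.016 -0.001 -1.   ] j [ 0.072  0.289  0.004  1.301 -0.     0.013] F [ -6.3  -4.8 -17.8] M [-0.33  1.49 -0.63] op 65.0 gf 75.3
```

The cap isn't free yet, so the first stroke slipped in part. I unload and add shorter strokes near the hinge line.

Call:
move_arm:
  moves: "2.5 0 4.3 0;2.5 0 4.3 0;0 0 0 -5;0 0 0 -5;0 0 0 -5;0 0 0 -5;0 0 0 0"

```text
clock: 9.75
tool_pos: [0.5996, 0.0451, 0.1577]
tool_rot: [-0.204, 0.979, 0.002, 0.002]
ft_force: [-0.9, 2.8, 8.9]
opening: 0.76
grasp_force: 66.5
```

```bash
python3 st.py
```

```text
t 9.75 pos [599.6  45.1 157.7] yaw -156.41 tz [ 0.002  0.004 -1.   ] j [ 0.073  0.276 -0.015  1.277  0.003 -0.338] F [-0.9  2.8  8.9] M [0.67 0.15 0.01] op 64.9 gf 66.5
```

Call:
move_arm:
  moves: "0 0 0 0;0 0 0 0;0 0 0 10;0 0 0 10;0 0 0 10;0 0 0 10;0 0 0 0"
  grip: 85.4

```text
clock: 10.62
tool_pos: [0.5987, 0.0436, 0.1557]
tool_rot: [0.143, 0.99, -0.0, -0.001]
ft_force: [-0.4, 0.2, 0.3]
opening: 1.004
grasp_force: 0.0
```

Call:
move_arm:
  moves: "0 0 0 0;0 0 0 0;0 0 0 0;0 0 0 0;0 0 0 -5;0 0 0 -5;0 0 0 0"
  grip: 50

```text
clock: 11.5
tool_pos: [0.6005, 0.046, 0.1579]
tool_rot: [0.054, 0.999, 0.003, 0.002]
ft_force: [1.8, 8.7, 5.5]
opening: 0.799
grasp_force: 66.6
```

```bash
python3 st.py .5985 .043 .155
```

```text
t 11.5 pos [600.5  46.  157.9] yaw 173.76 tz [ 0.004  0.005 -1.   ] j [ 0.074  0.277 -0.014  1.275  0.005  0.183] F [1.8 8.7 5.5] M [ 1.66 -0.48 -0.02] op 68.2 gf 66.6
tool shift mm [ 1.7 -3.2  2.9]
```

Call:
move_arm:
  moves: "0 0 0 -5;0 0 0 -5;0 0 0 0;-2.5 0 -4.3 0;-2.5 0 -4.3 0;0 0 0 0"

```text
clock: 12.25
tool_pos: [0.6001, 0.0467, 0.1605]
tool_rot: [-0.033, 0.999, 0.003, -0.006]
ft_force: [-4.2, 11.6, -14.6]
opening: 0.793
grasp_force: 74.5
```

```bash
python3 st.py
```

```text
t 12.25 pos [600.1  46.7 160.5] yaw -176.22 tz [-0.011  0.005 -1.   ] j [0.075 0.288 0.007 1.3   0.006 0.009] F [ -4.2  11.6 -14.6] M [1.9  1.08 0.04] op 67.7 gf 74.5
```

Still held, with a sideways offset. I take a close look.

```bash
python3 - <<'E'
from h import *
f=grab('side'); c=f['frame'][165:240,220:320,::-1]
cv2.imwrite('pics/c.png',cv2.resize(c,None,fx=8,fy=8,interpolation=cv2.INTER_CUBIC))
E
```

```text
(no output)
```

View pics/c.png

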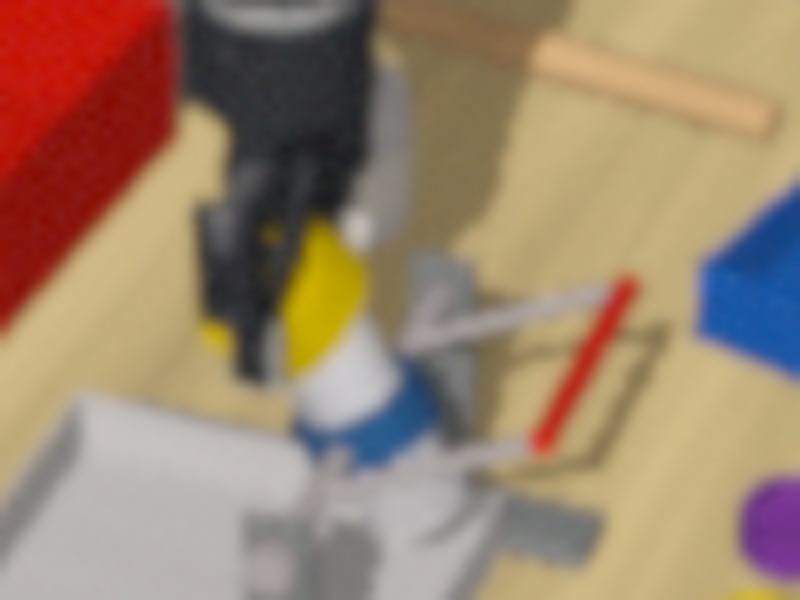

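The cap is well held between the pads, its lower edge near (250,360) in the crop, and still seated on the jar. Sliding along the axis probably cuts the turn per stroke, so I do more strokes and watch the moment.

Call:
move_arm:
  moves: "2.5 0 4.3 0;2.5 0 4.3 0;0 0 0 -6;0 0 0 -6;0 0 0 -6;0 0 0 -6"

```text
clock: 13.05
tool_pos: [0.5998, 0.0495, 0.1596]
tool_rot: [-0.242, 0.97, 0.006, 0.004]
ft_force: [-4.2, 21.7, 15.1]
opening: 0.789
grasp_force: 77.1
```

```bash
python3 st.py
```

```text
t 13.05 pos [599.8  49.5 159.6] yaw -152.02 tz [ 0.004  0.013 -1.   ] j [ 0.076  0.275 -0.013  1.278  0.013 -0.412] F [-4.2 21.7 15.1] M [ 4.55  0.75 -0.63] op 67.3 gf 77.1
```

Call:
move_arm:
  moves: "0 0 0 0;0 0 0 0;0 0 0 10;0 0 0 10;0 0 0 10;0 0 0 10;0 0 0 8;0 0 0 0"
  grip: 85.4

```text
clock: 14.05
tool_pos: [0.5988, 0.0431, 0.1558]
tool_rot: [0.177, 0.984, -0.0, -0.0]
ft_force: [-0.1, -0.8, -0.9]
opening: 1.001
grasp_force: 0.0
```

Call:
move_arm:
  moves: "0 0 0 0;0 0 0 0;0 0 0 0;0 0 0 -4;0 0 0 -4;0 0 0 -4;0 0 0 -4"
  grip: 50

```text
clock: 14.92
tool_pos: [0.6022, 0.0472, 0.1595]
tool_rot: [0.038, 0.999, 0.005, 0.004]
ft_force: [3.4, 13.9, 8.5]
opening: 0.773
grasp_force: 69.4
```

```bash
python3 st.py .5985 .043 .155
```

```text
t 14.93 pos [602.2  47.2 159.5] yaw 175.65 tz [ 0.008  0.009 -1.   ] j [ 0.074  0.276 -0.012  1.274  0.008  0.15 ] F [ 3.4 13.9  8.5] M [ 3.37 -1.01 -2.26] op 66.0 gf 69.4
tool shift mm [ 3.4 -4.6  4.4]
```

Call:
move_arm:
  moves: "0 0 0 -4;0 0 0 -4;0 0 0 -4;0 0 0 0"

```text
clock: 15.42
tool_pos: [0.6042, 0.0485, 0.1602]
tool_rot: [-0.067, 0.998, 0.005, 0.007]
ft_force: [11.2, 18.6, 8.7]
opening: 0.772
grasp_force: 88.7
```

```bash
python3 st.py .5985 .043 .155;  python3 - <<'E'
from h import *
f=grab('side'); c=f['frame'][165:240,220:320,::-1]
cv2.imwrite('pics/d.png',cv2.resize(c,None,fx=8,fy=8,interpolation=cv2.INTER_CUBIC))
E
```

```text
t 15.43 pos [604.2  48.5 160.2] yaw -172.37 tz [ 0.013  0.011 -1.   ] j [ 0.075  0.276 -0.01   1.271  0.01  -0.058] F [11.2 18.6  8.7] M [ 3.73 -2.44 -1.61] op 66.0 gf 88.7
tool shift mm [ 6.5 -4.8  5.1]
```

View pics/d.png

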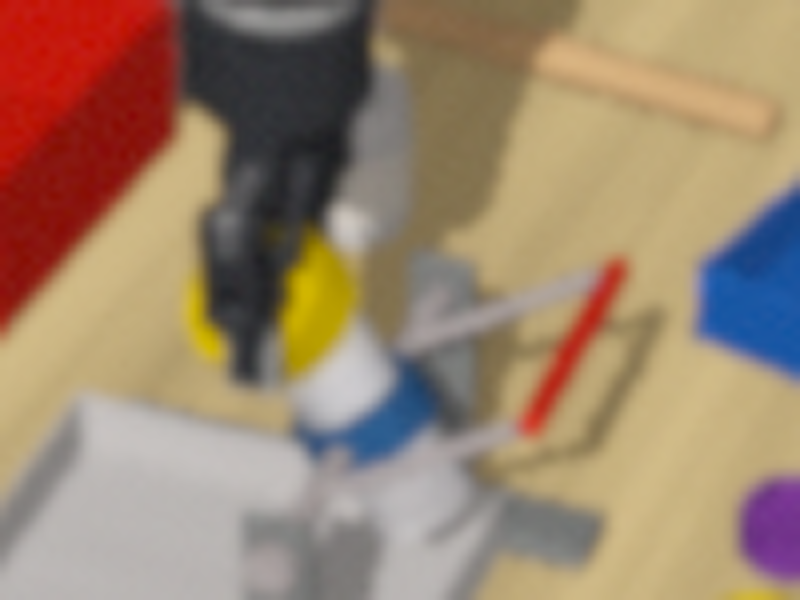

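The cap is turned and held; the red bar has risen by about 2 px, so the cradle has tipped slightly. I release and measure the cradle angle.

Call:
move_arm:
  moves: "0 0 0 0;0 0 0 0;0 0 0 0"
  grip: 85.4

```text
clock: 15.85
tool_pos: [0.5986, 0.0432, 0.1559]
tool_rot: [-0.066, 0.998, -0.0, -0.001]
ft_force: [0.8, -0.0, -0.6]
opening: 1.0
grasp_force: 0.0
```

```bash
cat > ang.py <<'E'
import fit
from h import *
from scipy.optimize import minimize_scalar
def ang(f,side='side'):
    c=fit.blob(f,fit.roi[side],fit.red); c=c.mean(0)
    T=R.from_euler('z',3.20287).as_matrix(); o=np.array([.56906,.04065,.13])
    def e(q): return np.sum((fit.outl(f,fit.bar@R.from_euler('y',-q).as_matrix().T@T.T+o)-c)**2)
    s=minimize_scalar(e,bounds=(-.3,.9),method='bounded'); return s.x,s.fun**.5,c
if __name__=='__main__':
    print('initial',ang(fit.fs['side'])); f=grab('side'); print('now',ang(f))
    y=fit.blob(f,fit.roi['side'],fit.yel); print(len(y),y.mean(0),y.min(0),y.max(0))
E
python3 ang.py; python3 st.py
```

```text
side [292.52380952 210.07142857] [256.60814815 202.80888889] 21.94210132832514 42 240
top [265.60666667 233.94      ] [262.05243902 191.1101626 ] 43.18405059643645 150 412
initial (np.float64(0.007744674086933381), np.float64(0.4183832904152235), array([292.52380952, 210.07142857]))
now (np.float64(0.07481947015239819), np.float64(0.8164764747309164), array([291.0952381, 208.5      ]))
79 [259.36708861 201.73417722] [256. 194.] [263. 209.]
t 15.9 pos [598.6  43.2 155.9] yaw -172.48 tz [-0.001 -0.    -1.   ] j [ 0.072  0.278 -0.017  1.277 -0.    -0.059] F [-0.2  0.4  0.3] M [ 0.05 -0.06  0.02] op 85.4 gf 0.0
```

Call:
move_arm:
  moves: "-3.5 0 0 7;0 0 0 7;0 0 0 0"

```text
clock: 16.27
tool_pos: [0.6022, 0.0438, 0.156]
tool_rot: [0.056, 0.998, -0.0, -0.0]
ft_force: [0.3, 0.3, -0.3]
opening: 0.999
grasp_force: 0.0
```

Call:
move_arm:
  moves: "0 0 0 0;0 0 0 0;0 0 0 0;0 0 0 0"
  grip: 50

```text
clock: 16.77
tool_pos: [0.6041, 0.0475, 0.1588]
tool_rot: [0.055, 0.998, 0.004, 0.002]
ft_force: [1.9, 8.8, 9.2]
opening: 0.78
grasp_force: 64.2
```

```bash
python3 st.py
```

```text
t 16.77 pos [604.1  47.5 158.8] yaw 173.67 tz [ 0.005  0.008 -1.   ] j [ 0.075  0.282 -0.005  1.278  0.008  0.185] F [1.9 8.8 9.2] M [ 3.11 -0.47 -0.43] op 66.6 gf 64.2
```

Call:
move_arm:
  moves: "-1.7 0 -2.5 0;-1.7 0 -2.5 0;0 0 0 -4;0 0 0 -4;0 0 0 -4"

```text
clock: 17.4
tool_pos: [0.6065, 0.0484, 0.1606]
tool_rot: [-0.049, 0.999, 0.006, 0.001]
ft_force: [1.8, 18.9, -3.4]
opening: 0.772
grasp_force: 92.1
```

```bash
python3 st.py;python3 ang.py|tail -2
```

```text
t 17.4 pos [606.5  48.4 160.6] yaw -174.43 tz [ 0.001  0.011 -1.   ] j [ 0.074  0.29   0.01   1.289  0.011 -0.023] F [ 1.8 18.9 -3.4] M [ 4.27 -0.81 -3.76] op 66.0 gf 92.1
now (np.float64(0.08203949648951028), np.float64(0.9477076312366753), array([290.86363636, 208.38636364]))
132 [258.04545455 202.08333333] [254. 193.] [263. 211.]
```

The cap seems to sit about 5 mm towards +y. I release, clear the arm and look properly.

Call:
move_arm:
  moves: "3.4 0 5 0;0 0 0 0;0 0 0 0;0 0 -50 0;0 0 -50 0;0 -55 0 0;0 -55 0 0;0 -55 0 0;0 -55 0 0;0 0 0 0"
  grip: 85.4

```text
clock: 18.7
tool_pos: [0.6233, -0.1798, 0.2557]
tool_rot: [-0.046, 0.999, -0.0, -0.0]
ft_force: [-0.0, -0.2, -1.0]
opening: 1.002
grasp_force: 0.0
```

```bash
python3 st.py; python3 ang.py | tail -2; python3 - <<'E'
from h import *
import pickle
S=grab('side');T=grab('top'); pickle.dump((S,T),open('n.pkl','wb'))
s0=cv2.imread('pics/side0.png');t0=cv2.imread('pics/top0.png')
rz=lambda i,s:cv2.resize(i,s,interpolation=cv2.INTER_CUBIC)
a=[rz(i[180:240,230:310],(400,300)) for i in(s0,S['frame'][...,::-1])]; b=[rz(i[165:225,225:305],(400,300)) for i in(t0,T['frame'][...,::-1])]
cv2.imwrite('pics/e.png',np.vstack([np.hstack(a),np.hstack(b)]))
E
```

```text
t 18.7 pos [ 623.3 -179.8  255.7] yaw -174.78 tz [-0.001 -0.001 -1.   ] j [-2.800e-01  3.750e-01  3.350e-01  1.531e+00 -1.000e-03 -3.710e-01] F [-0.  -0.2 -1. ] M [0.09 0.01 0.03] op 85.6 gf 0.0
now (np.float64(0.07837651038467541), np.float64(0.8290215962037946), array([291.02439024, 208.41463415]))
307 [252.72964169 201.4723127 ] [243. 191.] [263. 211.]
```

View pics/e.png

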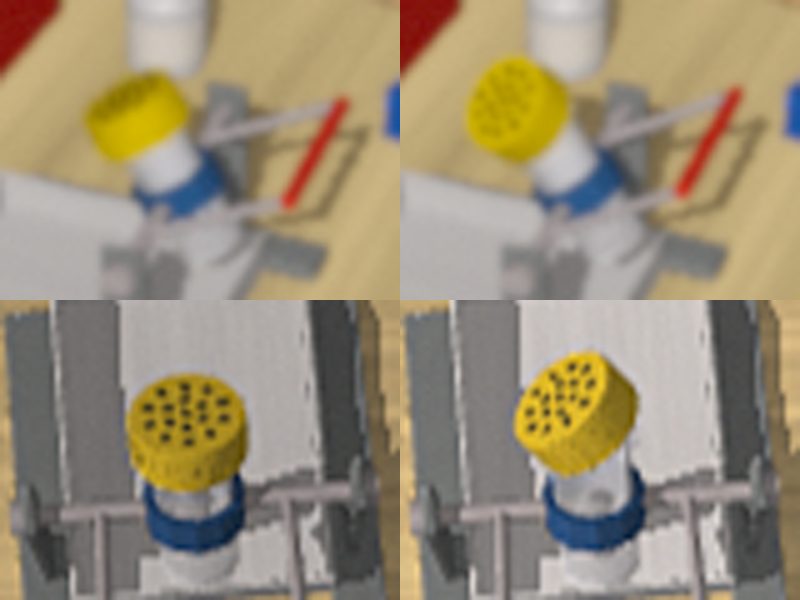

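Seen now: the cap is unscrewed, free of its thread, and sits skewed on the mouth. It leans to the left (+y) and forward (lower right tile, centre (575,410)). I fit its pose from both silhouettes.

```bash
cat > capfit.py <<'E'
import fit,pickle,sys
from h import *
from scipy.optimize import least_squares
def capfit(S,T,p0,rois=None):
    rois=rois or fit.roi; fs={'side':S,'top':T}; ob={}
    yel=lambda H,Sa,V:(H>20)&(H<34)&(Sa>150)&(V>50)
    def desc(h):
        h=cv2.convexHull(h.astype(np.float32)); M=cv2.moments(h)
        return np.array([M['m10']/M['m00'],M['m01']/M['m00'],*(np.array([M['mu20'],M['mu02'],M['mu11']])/M['m00']/5),M['m00']**.5/2])
    for n,f in fs.items():
        y=fit.blob(f,rois[n],yel); pts=np.vstack([y+d for d in([-.5,-.5],[.5,-.5],[.5,.5],[-.5,.5])]); ob[n]=desc(pts)
    def res(p):
        u=np.array([p[3],p[4],np.sqrt(max(1e-6,1-p[3]**2-p[4]**2))]); Q=R.align_vectors([u],[[0,0,1]])[0].as_matrix()
        P=fit.cyl(.0335,0,.03)@Q.T+p[:3]
        return np.hstack([desc(proj(f,P))-ob[n] for n,f in fs.items()])
    s=least_squares(res,p0,x_scale=[.01,.01,.01,.1,.1]); return s
if __name__=='__main__':
    s0=capfit(fit.fs['side'],fit.fs['top'],[.59,.04,.17,.4,0]); print('init',s0.x.round(4),s0.fun.round(2))
    S,T=pickle.load(open('n.pkl','rb'))
    for q in([.6,.045,.17,.5,.4],[.6,.045,.17,.3,.2]):
        s=capfit(S,T,q); print('now',s.x.round(4),s.fun.round(2),'centre',(s.x[:3]+.015*np.r_[s.x[3:],np.sqrt(1-s.x[3]**2-s.x[4]**2)]).round(4),'az',np.degrees(np.arctan2(s.x[4],s.x[3])))
E
python3 capfit.py | tail -3
```

```text
init [ 0.5931  0.0411  0.1655  0.4022 -0.0042] [ 0.52  0.09  0.11  0.42  0.18  0.32  0.05 -0.42  0.11  0.88  0.27  0.37]
now [0.6007 0.0437 0.1768 0.501  0.3903] [ 0.72 -0.1  -0.17 -0.15 -0.28 -0.16 -0.6  -0.52  0.62  0.26  0.35  0.34] centre [0.6082 0.0495 0.1884] az 37.917509762905595
now [0.6041 0.0465 0.1729 0.2925 0.1921] [ 0.67  0.22  0.26 -0.45 -0.09 -0.09 -0.57 -0.53  0.7   1.31  1.14  0.77] centre [0.6085 0.0494 0.187 ] az 33.291826407121654
```

Call:
move_arm:
  moves: "0 0 0 -8.25;0 0 0 -8.25;0 0 0 -8.25;0 0 0 -8.25;0 0 0 0"

```text
clock: 19.48
tool_pos: [0.6236, -0.174, 0.2567]
tool_rot: [-0.33, 0.944, -0.0, 0.0]
ft_force: [-0.5, -0.6, -0.0]
opening: 1.002
grasp_force: 0.0
```

```bash
python3 st.py .608 .0495 .164
```

```text
t 19.48 pos [ 623.6 -174.   256.7] yaw -141.45 tz [ 0. -0. -1.] j [-0.272  0.372  0.333  1.531  0.    -0.945] F [-0.5 -0.6 -0. ] M [-0.01 -0.04 -0.  ] op 85.5 gf 0.0
tool shift mm [-127.1  184.6   92.7]
```

Call:
move_arm:
  moves: "-31.8 46.2 0 0;-31.8 46.2 0 0;-31.8 46.2 0 0;-31.8 46 0 0;0 0 0 0;0 0 31 0;0 0 31 0;0 0 31 0;0 0 0 0"

```text
clock: 20.6
tool_pos: [0.6065, 0.0475, 0.1611]
tool_rot: [-0.329, 0.944, 0.0, -0.002]
ft_force: [-1.2, 0.3, 0.5]
opening: 1.002
grasp_force: 0.0
```

```bash
python3 st.py .608 .0495 .164
```

```text
t 20.6 pos [606.5  47.5 161.1] yaw -141.59 tz [-0.005 -0.001 -1.   ] j [ 0.078  0.295  0.017  1.298 -0.    -0.592] F [-1.2  0.3  0.5] M [-0.02  0.03  0.  ] op 85.5 gf 0.0
tool shift mm [-2.5  0.6 -3. ]
```

Call:
move_arm:
  moves: "0 0 0 0;0 0 0 0;0 0 0 0;0 0 0 0"
  grip: 50

```text
clock: 21.1
tool_pos: [0.609, 0.0478, 0.1653]
tool_rot: [-0.33, 0.944, -0.001, 0.001]
ft_force: [-0.6, -0.8, 7.0]
opening: 0.784
grasp_force: 66.7
```

```bash
python3 st.py .6306 .0505 .2
```

```text
t 21.1 pos [609.   47.8 165.3] yaw -141.52 tz [ 0.003 -0.    -1.   ] j [ 7.900e-02  2.930e-01  2.300e-02  1.298e+00 -1.000e-03 -5.930e-01] F [-0.6 -0.8  7. ] M [-0.29  0.22 -0.04] op 67.0 gf 66.7
tool shift mm [-18.7 -11.4 -34.6]
```

Call:
move_arm:
  moves: "-4.6 -3.3 -8.2 0;-4.6 -3.3 -8.2 0;0 0 0 0"

```text
clock: 21.48
tool_pos: [0.6079, 0.0476, 0.1675]
tool_rot: [-0.329, 0.944, 0.004, -0.016]
ft_force: [-22.7, 0.2, -39.0]
opening: 0.781
grasp_force: 84.2
```

```bash
python3 st.py; python3 ang.py|tail -2
```

```text
t 21.48 pos [607.9  47.6 167.5] yaw -141.52 tz [-0.034 -0.003 -0.999] j [ 0.078  0.322  0.067  1.349 -0.    -0.593] F [-22.7   0.2 -39. ] M [-0.67  3.57 -0.29] op 66.7 gf 84.2
now (np.float64(0.07012847181975582), np.float64(0.39071107443440245), array([291.53488372, 208.39534884]))
119 [247.86554622 201.86554622] [243. 193.] [252. 210.]
```

It holds against a 45 N pull. Before any more force I measure the turn so far from the hole pattern, by unwarping the top face in the earlier pictures.

```bash
cat > rot.py <<'E'
import fit,pickle
from h import *
from scipy.optimize import minimize
def face(f,base,u,N=80,h=.0301):
    u=np.array(u)/np.linalg.norm(u); M=R.from_euler('z',3.20287).as_matrix()
    y=M[:,1]; x=np.cross(y,u); x/=np.linalg.norm(x); y=np.cross(u,x)
    g=np.linspace(-.0335,.0335,N); X,Y=np.meshgrid(g,g); P=np.array(base)+u*h+X.reshape(-1,1)*x+Y.reshape(-1,1)*y
    m=proj(f,P).astype(np.float32).reshape(N,N,2)
    return cv2.remap(f['frame'][...,0],m[...,0],m[...,1],cv2.INTER_CUBIC)
S,T=pickle.load(open('n.pkl','rb'))
u0=np.r_[.499,.0306,.866]; b0=np.array([.56906,.04065,.13])+.044*u0
bn=[.6007,.0437,.1768]; un=[.501,.3903,.772]
A=[face(fit.fs['top'],b0,u0),face(T,bn,un),face(S,bn,un),face(fit.fs['side'],b0,u0)]
pol=lambda i:cv2.warpPolar(i,(40,360),(39.5,39.5),40,cv2.INTER_LINEAR).astype(float)[:,4:33]
P=[pol(a) for a in A]; P=[(p-p.mean(0))/p.std() for p in P]
def cc(a,b): return np.array([(a*np.roll(b,-k,0)).mean() for k in range(360)])
for n,i,j in(('top-top',0,1),('top-side',0,2)):
    c=cc(P[i],P[j]); pk=[k for k in range(360) if c[k]==max(c[(k+d)%360] for d in range(-12,13))]; print(n,[(k,round(c[k],2)) for k in pk])
c=cc(P[0],P[0]); print('auto',[(k,round(c[k],2)) for k in range(0,181,10)])
cv2.imwrite('pics/f.png',np.hstack([cv2.resize(a,(200,200)) for a in A]))
E
python3 rot.py | tail -3
```

```text
top-top [(24, np.float64(0.02)), (73, np.float64(-0.06)), (115, np.float64(0.03)), (153, np.float64(0.15)), (188, np.float64(0.31)), (231, np.float64(0.3)), (266, np.float64(0.1)), (304, np.float64(0.32)), (345, np.float64(0.02))]
top-side [(25, np.float64(0.03)), (60, np.float64(-0.02)), (86, np.float64(0.06)), (121, np.float64(0.2)), (156, np.float64(0.2)), (191, np.float64(0.2)), (231, np.float64(0.16)), (264, np.float64(0.07)), (316, np.float64(0.03)), (351, np.float64(-0.07))]
auto [(0, np.float64(0.81)), (10, np.float64(0.24)), (20, np.float64(-0.29)), (30, np.float64(0.03)), (40, np.float64(0.22)), (50, np.float64(-0.05)), (60, np.float64(0.04)), (70, np.float64(0.29)), (80, np.float64(0.0)), (90, np.float64(-0.31)), (100, np.float64(-0.11)), (110, np.float64(0.11)), (120, np.float64(-0.03)), (130, np.float64(-0.14)), (140, np.float64(-0.07)), (150, np.float64(-0.07)), (160, np.float64(-0.15)), (170, np.float64(-0.11)), (180, np.float64(-0.03))]
```

View pics/f.png

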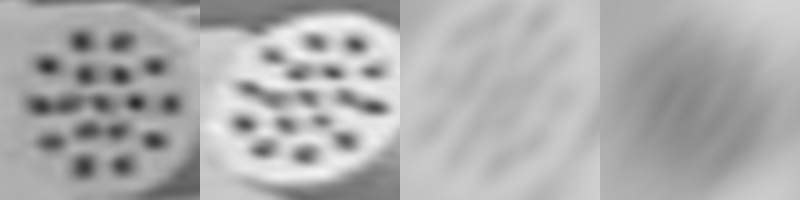

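The holes are readable in tile 2: 1 + 6 + 10 holes. I fit the full cap pose, spin included, to the hole positions.

```bash
cat > pnp.py <<'E'
import fit,pickle
from h import *
from scipy.optimize import least_squares,linear_sum_assignment
def back(px,base,u,N=200,h=.0301):
    u=np.array(u)/np.linalg.norm(u); M=R.from_euler('z',3.20287).as_matrix()
    y=M[:,1]; x=np.cross(y,u); x/=np.linalg.norm(x); y=np.cross(u,x)
    q=(np.array(px)+.5-100)/200*.067*200/199; return np.array(base)+u*h+q[:,:1]*x+q[:,1:]*y
def holes(r1,r2,a1=0,a2=0):
    t1=np.radians(60*np.arange(6))+a1; t2=np.radians(36*np.arange(10))+a2
    return np.vstack([[0,0,.03],np.c_[r1*np.cos(t1),r1*np.sin(t1),0*t1+.03],np.c_[r2*np.cos(t2),r2*np.sin(t2),0*t2+.03]])
u0=np.r_[.499,.0306,.866]; b0=np.array([.56906,.04065,.13])+.044*u0; bn=np.r_[.6007,.0437,.1768]; un=np.r_[.501,.3903,.772]
p0=[(102,103),(87,75),(120,75),(136,102),(117,131),(87,131),(69,104),(82,42),(121,42),(154,66),(171,103),(155,140),(122,165),(85,165),(50,142),(38,105),(47,67)]
p1=np.array([(307,97),(298,72),(333,72),(345,97),(321,121),(286,125),(272,98),(316,42),(355,44),(375,71),(375,107),(346,140),(305,153),(262,149),(243,123),(248,89),(272,55)])-[200,0]
S,T=pickle.load(open('n.pkl','rb'))
M0=R.from_euler('z',3.20287)*R.from_euler('y',-30,degrees=True)
def solve(f,px,b,u,H,starts):
    obs=proj(f,back(px,b,u)); out=[]
    for s in starts:
        Q=R.align_vectors([u],[M0.apply([0,0,1])])[0]*M0*R.from_euler('z',s,degrees=True); b1=np.array(b)
        for it in range(6):
            pr=proj(f,Q.apply(H)+b1); D=np.linalg.norm(pr[:,None]-obs[None],axis=2); i,j=linear_sum_assignment(D**2)
            def g(p): return np.r_[(proj(f,(R.from_rotvec(p[3:])*Q).apply(H)+b1+p[:3])-obs[j]).ravel()*2,p[:3]/.003,p[3:5]/.3]
            r=least_squares(g,np.zeros(6),x_scale=[.01]*3+[.2]*3); Q=R.from_rotvec(r.x[3:])*Q; b1=b1+r.x[:3]
        out.append((np.abs(r.fun[:34]).mean()/2,b1,Q,s))
    return sorted(out,key=lambda o:o[0])
if __name__=='__main__':
    H=holes(.0114,.0235)
    for nm,f,px,b,u in(('init',fit.fs['top'],p0,b0,u0),('now',T,p1,bn,un)):
        for o in solve(f,px,b,u,H,range(-30,150,6))[:8]:
            rel=(M0.inv()*o[2]); d=rel.apply([1,0,0]); print(nm,round(o[0],3),o[1].round(4),o[2].apply([0,0,1]).round(3),'spin',np.degrees(np.arctan2(d[1],d[0])).round(1),'start',o[3])
E
python3 pnp.py | grep -v '^side\|^top'
```

```text
init 0.197 [0.5907 0.0406 0.1633] [0.543 0.036 0.839] spin -0.9 start 12
init 0.197 [0.5907 0.0406 0.1633] [0.543 0.036 0.839] spin -0.9 start -18
init 0.197 [0.5907 0.0406 0.1633] [0.543 0.036 0.839] spin -0.9 start 6
init 0.197 [0.5907 0.0406 0.1633] [0.543 0.036 0.839] spin -0.9 start -12
init 0.197 [0.5907 0.0406 0.1633] [0.543 0.036 0.839] spin -0.9 start 0
init 0.197 [0.5907 0.0406 0.1633] [0.543 0.036 0.839] spin -0.9 start -6
init 0.304 [0.5907 0.0406 0.1631] [0.544 0.036 0.838] spin 69.7 start 84
init 0.304 [0.5907 0.0406 0.1631] [0.544 0.036 0.838] spin 69.7 start 54
now 0.191 [0.6021 0.0387 0.1731] [0.436 0.587 0.682] spin 122.6 start 138
now 0.191 [0.6021 0.0387 0.1731] [0.436 0.587 0.682] spin 122.6 start 132
now 0.191 [0.6021 0.0387 0.1731] [0.436 0.587 0.682] spin 122.6 start 126
now 0.191 [0.6021 0.0387 0.1731] [0.436 0.587 0.682] spin 122.6 start 108
now 0.191 [0.6021 0.0387 0.1731] [0.436 0.587 0.682] spin 122.6 start 120
now 0.191 [0.6021 0.0387 0.1731] [0.436 0.587 0.682] spin 122.6 start 114
now 0.302 [0.6021 0.0386 0.1729] [0.437 0.588 0.681] spin 41.5 start 66
now 0.302 [0.6021 0.0386 0.1729] [0.437 0.588 0.681] spin 41.5 start 60
```

The fit is validated: the initial spin comes out at -0.9°. The cap is now turned about 122°, so it is past release, but tilted some 34° toward +y and jammed. Plan: release, press its raised -y edge down along the jar axis with closed fingers to straighten it, then grip across y and draw it off.

Call:
move_arm:
  moves: "4.6 3.3 8.2 0;4.6 3.3 8.2 0;0 0 0 0"

```text
clock: 21.9
tool_pos: [0.6096, 0.048, 0.1657]
tool_rot: [-0.33, 0.944, -0.001, 0.002]
ft_force: [1.5, -0.2, 7.4]
opening: 0.783
grasp_force: 84.7
```

Call:
move_arm:
  moves: "0 0 0 0;0 0 0 0;0 0 -45 0;0 0 -45 0;0 0 0 0"
  grip: 85.4

```text
clock: 22.52
tool_pos: [0.6096, 0.0482, 0.2572]
tool_rot: [-0.33, 0.944, -0.001, 0.003]
ft_force: [0.2, -0.8, -0.8]
opening: 1.003
grasp_force: 0.0
```

```bash
python3 st.py .622 .034 .232; python3 - <<'E'
from capfit import *
S=grab('side'); print(fit.blob(S,fit.roi['side'],fit.yel).mean(0))
import ang; print(ang.ang(S))
E
```

```text
t 22.52 pos [609.6  48.2 257.2] yaw -141.49 tz [ 0.006  0.001 -1.   ] j [ 0.079  0.292  0.223  1.496  0.    -0.593] F [ 0.2 -0.8 -0.8] M [ 0.01 -0.02 -0.  ] op 85.7 gf 0.0
tool shift mm [ -0.7 -18.8  25.3]
side [292.52380952 210.07142857] [256.60814815 202.80888889] 21.94210132832514 42 240
top [265.60666667 233.94      ] [262.05243902 191.1101626 ] 43.18405059643645 150 412
[252.47882736 201.54071661]
(np.float64(0.08353618308070293), np.float64(0.9159064256527663), array([290.86666667, 208.33333333]))
```

Call:
move_arm:
  moves: "0 0 0 0;-0.7 -9.4 0 0;0 -9.4 0 0;0 0 25 0;0 0 0 0;4.6 3.2 8.3 0;4.6 3.2 8.3 0;0 0 0 0"
  grip: 0

```text
clock: 23.58
tool_pos: [0.61, 0.0317, 0.2149]
tool_rot: [-0.329, 0.944, -0.002, 0.002]
ft_force: [-0.9, -5.3, 10.0]
opening: -0.0
grasp_force: 5.1
```

```bash
python3 st.py
```

```text
t 23.57 pos [610.   31.7 214.9] yaw -141.53 tz [ 0.006 -0.003 -1.   ] j [ 0.053  0.286  0.123  1.402 -0.003 -0.618] F [-0.9 -5.3 10. ] M [-1.04  0.27  0.04] op -0.0 gf 5.1
```

Call:
move_arm:
  moves: "4.6 3.2 8.3 0;0 0 0 0"

```text
clock: 23.82
tool_pos: [0.6058, 0.0301, 0.2081]
tool_rot: [-0.329, 0.944, -0.004, 0.004]
ft_force: [2.1, -9.4, 15.7]
opening: -0.003
grasp_force: 8.3
```

```bash
python3 st.py
```

```text
t 23.82 pos [605.8  30.1 208.1] yaw -141.58 tz [ 0.01  -0.005 -1.   ] j [ 0.052  0.274  0.092  1.379 -0.006 -0.618] F [ 2.1 -9.4 15.7] M [-1.9  -0.41  0.06] op -0.3 gf 8.3
```

Call:
move_arm:
  moves: "4.6 3.2 8.3 0;2.3 1.6 4 0;0 0 0 0"

```text
clock: 24.2
tool_pos: [0.6064, 0.0296, 0.2058]
tool_rot: [-0.329, 0.944, -0.008, 0.016]
ft_force: [15.2, -8.9, 47.7]
opening: -0.004
grasp_force: 24.7
```

```bash
python3 st.py; python3 - <<'E'
from h import *
import fit,ang
S=grab('side'); print(fit.blob(S,fit.roi['side'],fit.yel).mean(0),ang.ang(S))
E
```

```text
t 24.2 pos [606.4  29.6 205.8] yaw -141.58 tz [ 0.036 -0.005 -0.999] j [ 0.052  0.253  0.059  1.341 -0.006 -0.618] F [15.2 -8.9 47.7] M [-2.01 -3.31 -0.05] op -0.4 gf 24.7
side [292.52380952 210.07142857] [256.60814815 202.80888889] 21.94210132832514 42 240
top [265.60666667 233.94      ] [262.05243902 191.1101626 ] 43.18405059643645 150 412
[253.35632184 203.91187739] (np.float64(0.15463282796802505), np.float64(0.8033538916262979), array([289.65853659, 206.43902439]))
```

Call:
move_arm:
  moves: "-7 -4.8 -12.5 0;0 0 -40 0;34 -43 0 0;34 -43 0 0;34 -43 0 0;34 -43 0 0;0 0 0 0"
  grip: 85.4

```text
clock: 25.12
tool_pos: [0.6037, -0.1901, 0.2435]
tool_rot: [-0.327, 0.945, -0.0, -0.0]
ft_force: [-0.2, 0.3, -0.8]
opening: 1.004
grasp_force: 0.0
```

```bash
cat > look.py <<'E'
from pnp import *
import capfit,ang,sys
def look(name,guess=None):
    S=grab('side');T=grab('top'); pickle.dump((S,T),open(name+'.pkl','wb'))
    q=ang.ang(S)[0]; print('cradle',round(q,3))
    best=min((capfit.capfit(S,T,[.605,.045,.17,a,b]) for a in(.3,.5,.6) for b in(0,.2,.4)),key=lambda s:s.cost)
    x=best.x; u=np.r_[x[3:],np.sqrt(1-x[3]**2-x[4]**2)]; print('sil',x.round(4),'cost',round(best.cost,2))
    x0,y0=np.floor(proj(T,x[:3]+.015*u)[0]-18).astype(int)
    g=cv2.cvtColor(T['frame'],cv2.COLOR_RGB2HSV)[...,2][y0:y0+36,x0:x0+36]; k=8
    G=cv2.GaussianBlur(cv2.resize(g,None,fx=k,fy=k,interpolation=cv2.INTER_CUBIC).astype(np.float32),(0,0),4)
    H0=cv2.cvtColor(T['frame'],cv2.COLOR_RGB2HSV)[y0:y0+36,x0:x0+36]; ym=((H0[...,0]>15)&(H0[...,0]<38)&(H0[...,1]>120)).astype(np.uint8)
    ym=cv2.morphologyEx(ym,cv2.MORPH_CLOSE,np.ones((5,5))); ym=cv2.resize(ym,None,fx=k,fy=k)
    mn=(G==cv2.erode(G,cv2.getStructuringElement(cv2.MORPH_ELLIPSE,(15,15))))&(ym>0); dep=cv2.blur(G,(33,33))-G
    v,w=np.where(mn&(dep>6)); obs=np.c_[(w+.5)/k-.5+x0,(v+.5)/k-.5+y0]; H=holes(.0114,.0235); res=[]
    for s in range(-6,174,12):
      for uu in(u,M0.apply(R.from_euler('y',-q).apply([0,0,1]))):
        Q=R.align_vectors([uu],[M0.apply([0,0,1])])[0]*M0*R.from_euler('z',s,degrees=True); b1=x[:3].copy()
        for it in range(8):
            D=np.linalg.norm(proj(T,Q.apply(H)+b1)[:,None]-obs[None],axis=2); i,j=linear_sum_assignment(np.minimum(D,3)**2)
            def fn(p): return np.r_[(proj(T,(R.from_rotvec(p[3:])*Q).apply(H[i])+b1+p[:3])-obs[j]).ravel()*2,(b1+p[:3]-x[:3])/.003]
            r=least_squares(fn,np.zeros(6),x_scale=[.01]*3+[.2]*3,loss='soft_l1'); Q=R.from_rotvec(r.x[3:])*Q; b1=b1+r.x[:3]
        D=np.linalg.norm(proj(T,Q.apply(H)+b1)[i]-obs[j],axis=1); res.append((np.minimum(D,2).mean(),b1,Q))
    res.sort(key=lambda o:o[0]); J=M0*R.from_euler('y',-q); mouth=np.array([.56906,.04065,.13])+.07*J.apply([0,0,1])
    print(len(obs),'minima; mouth',mouth.round(4),'axis',J.apply([0,0,1]).round(3))
    seen=[]
    for e,b,Q in res:
        d=(J.inv()*Q).apply([1,0,0]); sp=np.degrees(np.arctan2(d[1],d[0])); z=Q.apply([0,0,1])
        if all(abs(sp-t)>3 for t in seen): seen.append(sp); print(round(e,3),'base',b.round(4),'z',z.round(3),'spin',sp.round(1),'tilt',np.degrees(np.arccos(z@J.apply([0,0,1]))).round(1),'mouth in cap',Q.inv().apply(mouth-b).round(4))
        if len(seen)>2: break
if __name__=='__main__': look(sys.argv[1])
E
python3 st.py; python3 look.py n2 | grep -v '^side\|^top'
```

```text
t 25.12 pos [ 603.7 -190.1  243.5] yaw -141.78 tz [ 0.    -0.001 -1.   ] j [-3.050e-01  3.390e-01  2.570e-01  1.489e+00 -1.000e-03 -9.720e-01] F [-0.2  0.3 -0.8] M [0.02 0.   0.01] op 85.7 gf 0.0
cradle 0.157
sil [0.5982 0.0439 0.1679 0.7181 0.2072] cost 0.37
25 minima; mouth [0.613  0.0433 0.1844] axis [0.628 0.039 0.777]
0.589 base [0.5974 0.0428 0.1672] z [0.697 0.221 0.683] spin 104.3 tilt 12.4 mouth in cap [ 0.0041 -0.0025  0.0228]
0.66 base [0.5975 0.0428 0.1671] z [0.692 0.23  0.684] spin 173.3 tilt 12.7 mouth in cap [-0.0009 -0.0048  0.0227]
0.665 base [0.5974 0.0428 0.1671] z [0.698 0.228 0.679] spin -6.6 tilt 12.9 mouth in cap [0.0011 0.0049 0.0228]
```

The cap is nearly straight again: 12° off the axis, turned 104°, seated. I grip across the hinge direction and draw it off along the jar axis.

Call:
move_arm:
  moves: "0 0 0 8.7;0 0 0 8.7;0 0 0 8.7;0 0 0 8.7;0 0 0 0"

```text
clock: 25.85
tool_pos: [0.6045, -0.1849, 0.244]
tool_rot: [-0.034, 0.999, 0.0, 0.0]
ft_force: [-0.4, -0.2, -1.0]
opening: 1.003
grasp_force: 0.0
```

```bash
python3 st.py .608 .0455 .152
```

```text
t 25.85 pos [ 604.5 -184.9  244. ] yaw -176.08 tz [ 0.001  0.    -1.   ] j [-0.297  0.337  0.255  1.489  0.    -0.365] F [-0.4 -0.2 -1. ] M [-0.02  0.04  0.06] op 85.6 gf 0.0
tool shift mm [-19.2 229.6  92. ]
```

Call:
move_arm:
  moves: "-4.8 57.4 0 0;-4.8 57.4 0 0;-4.8 57.4 0 0;-4.8 57.4 0 0;0 0 0 0;0 0 31 0;0 0 31 0;0 0 29 0;0 0 0 0"

```text
clock: 26.98
tool_pos: [0.607, 0.0433, 0.1505]
tool_rot: [-0.033, 0.999, -0.0, -0.002]
ft_force: [0.1, 0.6, 1.0]
opening: 1.0
grasp_force: 0.0
```

Call:
move_arm:
  moves: "0 0 0 0;0 0 0 0;0 0 0 0;0 0 0 0"
  grip: 50

```text
clock: 27.48
tool_pos: [0.6093, 0.0438, 0.1545]
tool_rot: [-0.032, 0.999, 0.0, 0.001]
ft_force: [-1.9, -0.8, 5.9]
opening: 0.802
grasp_force: 66.9
```

```bash
python3 st.py .608 .0455 .152
```

```text
t 27.48 pos [609.3  43.8 154.5] yaw -176.28 tz [ 0.003  0.    -1.   ] j [ 0.072  0.295  0.003  1.276 -0.     0.007] F [-1.9 -0.8  5.9] M [ 0.07  0.44 -0.03] op 68.5 gf 66.9
tool shift mm [1.2 1.8 2.5]
```

Call:
move_arm:
  moves: "-5 0 -6.2 0;-5 0 -6.2 0;0 0 0 0"

```text
clock: 27.85
tool_pos: [0.6179, 0.0447, 0.1653]
tool_rot: [-0.033, 0.999, 0.0, -0.001]
ft_force: [-5.5, 1.5, 1.6]
opening: 0.799
grasp_force: 68.6
```

```bash
python3 st.py; python3 ang.py|tail -2
```

```text
t 27.85 pos [617.9  44.7 165.3] yaw -176.27 tz [-0.002  0.    -1.   ] j [0.072 0.314 0.051 1.311 0.    0.007] F [-5.5  1.5  1.6] M [ 0.21  0.97 -0.04] op 68.2 gf 68.6
now (np.float64(0.16886771401318162), np.float64(0.37284457133768106), array([289.72093023, 205.81395349]))
120 [254.41666667 198.63333333] [250. 190.] [260. 207.]
```

It's sliding off with little force. Continue.

Call:
move_arm:
  moves: "-5 0 -6.5 0;-5 0 -6.5 0;-5 0 -7 0;-5 0 -7 0;0 0 -40 0;0 0 -40 0;0 0 0 0"

```text
clock: 28.78
tool_pos: [0.6402, 0.0458, 0.2762]
tool_rot: [-0.032, 0.999, 0.0, 0.003]
ft_force: [0.3, -0.0, -1.2]
opening: 0.804
grasp_force: 68.5
```

```bash
python3 st.py .465 .255 .29; python3 - <<'E'
from h import *
import fit,ang
S=grab('side'); y=fit.blob(S,(200,100,320,240),fit.yel); print(len(y),y.mean(0),ang.ang(S))
cv2.imwrite('pics/g.png',cv2.resize(S['frame'][130:260,200:330,::-1],None,fx=4,fy=4,interpolation=cv2.INTER_CUBIC))
E
```

```text
t 28.77 pos [640.2  45.8 276.2] yaw -176.3 tz [ 0.007  0.    -1.   ] j [ 0.071  0.361  0.359  1.563 -0.     0.007] F [ 0.3 -0.  -1.2] M [-0.03 -0.06  0.05] op 68.6 gf 68.5
tool shift mm [161.2 220.  -14.9]
side [292.52380952 210.07142857] [256.60814815 202.80888889] 21.94210132832514 42 240
top [265.60666667 233.94      ] [262.05243902 191.1101626 ] 43.18405059643645 150 412
143 [247.53846154 168.0979021 ] (np.float64(0.16401780638369046), np.float64(0.7447587393166318), array([289.52380952, 206.16666667]))
```

View pics/g.png

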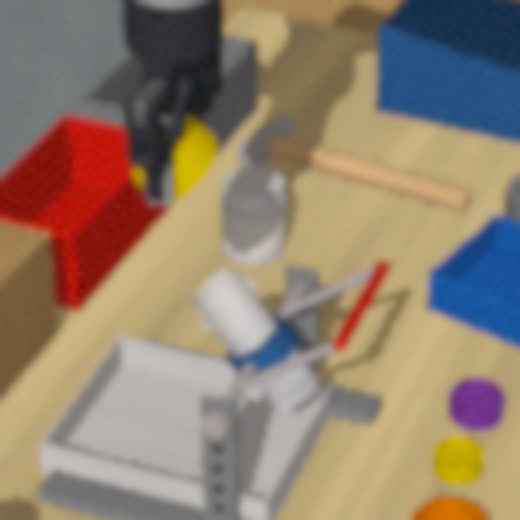

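The cap is off, held at crop (180,160) and leaning about 40°; the jar is open, with nuts inside. Carry it over the mat.

Call:
move_arm:
  moves: "31 44 -3 0;31 44 -3 0;31 44 -3 0;31 44 -3 0;31 44 -3 0;0 0 0 0;0 0 50 0;0 0 50 0;0 0 50 0;0 0 50 0;0 0 30 0;0 0 0 0"

```text
clock: 30.32
tool_pos: [0.4678, 0.2534, 0.0538]
tool_rot: [-0.032, 0.999, -0.002, -0.003]
ft_force: [-0.5, -0.0, -0.5]
opening: 0.801
grasp_force: 68.4
```

```bash
python3 st.py .470 .255 .013
```

```text
t 30.32 pos [467.8 253.4  53.8] yaw -176.35 tz [-0.006 -0.003 -1.   ] j [ 0.497  0.204 -0.342  1.031 -0.     0.433] F [-0.5 -0.  -0.5] M [-0.02  0.01  0.03] op 68.4 gf 68.4
tool shift mm [-2.5  1.6 40.7]
```

Call:
move_arm:
  moves: "-2 1 15 0;0 0 12 0;0 0 8 0;0 0 0 0"

```text
clock: 30.82
tool_pos: [0.4712, 0.2562, 0.0215]
tool_rot: [-0.032, 0.999, -0.0, -0.0]
ft_force: [-0.8, 0.3, -0.4]
opening: 0.8
grasp_force: 68.5
```

Call:
move_arm:
  moves: "0 0 4 0;0 0 4 0;0 0 0 0"

```text
clock: 31.2
tool_pos: [0.4719, 0.2567, 0.0153]
tool_rot: [-0.032, 0.999, 0.0, 0.001]
ft_force: [-4.3, -0.9, 9.8]
opening: 0.806
grasp_force: 69.1
```

```bash
python3 st.py
```

```text
t 31.2 pos [471.9 256.7  15.3] yaw -176.28 tz [ 0.001  0.001 -1.   ] j [ 0.498  0.237 -0.392  0.941  0.     0.433] F [-4.3 -0.9  9.8] M [-0.21  0.61 -0.07] op 68.9 gf 69.1
```

Call:
move_arm:
  moves: "0 0 3 0;0 0 2 0;0 0 0 0"

```text
clock: 31.58
tool_pos: [0.4716, 0.2569, 0.0142]
tool_rot: [-0.033, 0.999, 0.001, 0.001]
ft_force: [-16.7, -7.0, 40.0]
opening: 0.799
grasp_force: 71.1
```

Call:
move_arm:
  moves: "0 0 0 0;0 0 0 0;0 0 0 0;0 0 -20 0;0 0 -40 0;0 0 -50 0;0 0 -50 0;0 0 -50 0;0 0 0 0"
  grip: 85.4

```text
clock: 32.7
tool_pos: [0.4734, 0.2573, 0.2229]
tool_rot: [-0.032, 0.999, 0.002, 0.003]
ft_force: [0.9, -0.1, -1.4]
opening: 0.999
grasp_force: 0.0
```

```bash
python3 st.py; cat > chk.py <<'E'
from capfit import *
import ang
S=grab('side');T=grab('top')
y=fit.blob(S,(220,260,310,330),fit.yel); print('side yellow',len(y),y.mean(0))
for p0 in([.465,.255,.006,0,0],[.465,.255,.02,.4,0]):
    try:
        P=fit.cyl(.0335,0,.03)+[.465,.255,.006]
        s=capfit(S,T,p0,{'side':(220,260,310,330),'top':(160,212,232,285)}); print(s.x.round(3),round(s.cost,2))
    except Exception as e: print(e)
print('cradle',ang.ang(S))
E
python3 chk.py | grep -v '^side \[\|^top \['
```

```text
t 32.7 pos [473.4 257.3 222.9] yaw -176.3 tz [ 0.006  0.003 -1.   ] j [ 0.498  0.146 -0.034  1.383  0.     0.433] F [ 0.9 -0.1 -1.4] M [ 0.05 -0.03 -0.02] op 85.3 gf 0.0
side yellow 472 [273.08474576 291.53601695]
[ 0.456  0.233 -0.007  0.05  -0.037] 13.31
[ 4.470e-01  2.440e-01  3.000e-03  4.243e+00 -3.947e+00] 8.18
cradle (np.float64(0.16232118296052153), np.float64(0.4523653843732969), array([289.78787879, 206.03030303]))
```

Cap released; I'll verify it once the arm is clear. Now turn the tool so the fingers close along x and go to the handle.

Call:
move_arm:
  moves: "0 0 -15 -10;0 0 -15 -10;0 0 -10 -10;0 0 0 -10;0 0 0 -10;0 0 0 -10;0 0 0 -10;0 0 0 -10;0 0 0 -10;0 0 0 0"
  grip: 45

```text
clock: 34.05
tool_pos: [0.4711, 0.2561, 0.257]
tool_rot: [0.729, -0.685, -0.001, 0.002]
ft_force: [0.8, -0.8, -1.3]
opening: 0.525
grasp_force: 0.0
```

```bash
python3 st.py .4841 .0355 .182; python3 chk.py | grep -v '^side \[\|^top \['
```

```text
t 34.05 pos [471.1 256.1 257. ] yaw -86.4 tz [-0.003 -0.002 -1.   ] j [ 0.498  0.152  0.047  1.469  0.    -1.136] F [ 0.8 -0.8 -1.3] M [ 0.03  0.01 -0.01] op 44.8 gf 0.0
tool shift mm [220.9   0.6  75.3]
side yellow 471 [273.15498938 291.56475584]
[ 0.457  0.235 -0.012  0.166 -0.025] 13.12
[ 0.448  0.245  0.009  4.496 -6.594] 5.84
cradle (np.float64(0.22816162254819436), np.float64(4.9768255011286575), array([292.55555556, 200.83333333]))
```

Call:
move_arm:
  moves: "55 0 0 0;55 0 0 0;55 0 0 0;55.5 0 0 0;0 0 0 0"

```text
clock: 34.78
tool_pos: [0.4857, 0.0331, 0.2586]
tool_rot: [0.727, -0.687, 0.0, 0.0]
ft_force: [-0.2, 1.5, -0.7]
opening: 0.53
grasp_force: 0.0
```

```bash
python3 st.py .4841 .0355 .182; python3 chk.py | grep -v '^side \[\|^top \['
```

```text
t 34.77 pos [485.7  33.1 258.6] yaw -86.75 tz [-0.    -0.001 -1.   ] j [ 6.800e-02  5.600e-02 -5.700e-02  1.458e+00 -1.000e-03 -1.559e+00] F [-0.2  1.5 -0.7] M [ 0.   -0.06 -0.02] op 45.2 gf 0.0
tool shift mm [-2.5  1.5 76.6]
side yellow 472 [273.13135593 291.5529661 ]
[ 0.451  0.246  0.006  0.026 -0.026] 4.38
[ 0.46   0.237  0.025 -3.336  3.809] 19.88
cradle (np.float64(0.17095722289023665), np.float64(0.2826278232807769), array([289.75      , 205.70454545]))
```

The cap lies flat on the mat at (0.451, 0.246), tilt about 2°, well inside tolerance. Now cage the handle bar.

Call:
move_arm:
  moves: "-2.5 -1.5 26 0;0 0 26 0;0 0 25 0;0 0 0 0"

```text
clock: 35.38
tool_pos: [0.4858, 0.0402, 0.1801]
tool_rot: [0.73, -0.683, -0.001, 0.001]
ft_force: [-0.1, 0.3, -0.4]
opening: 0.522
grasp_force: 0.0
```

Call:
move_arm:
  moves: "0 0 0 0;0 0 0 0;0 0 0 0"
  grip: 16

```text
clock: 35.75
tool_pos: [0.4859, 0.0394, 0.1831]
tool_rot: [0.73, -0.684, -0.001, 0.0]
ft_force: [-7.1, 1.6, 4.3]
opening: 0.19
grasp_force: 3.6
```

```bash
python3 st.py; python3 - <<'E'
import numpy as np
M=[]
p=None
for a in np.r_[np.linspace(.17,2.07,19)]:
    e=np.pi/6+a; q=np.array([-.11*np.cos(e),.11*np.sin(e)])*1e3
    if p is not None: d=q-p; print(f'0 {d[0]:.1f} {-d[1]:.1f} 0;',end='')
    p=q
E
```

```text
t 35.75 pos [485.9  39.4 183.1] yaw -86.29 tz [-0.002  0.001 -1.   ] j [ 8.000e-02  6.100e-02 -2.170e-01  1.295e+00  1.000e-03 -1.555e+00] F [-7.1  1.6  4.3] M [ 0.21  1.45 -0.04] op 16.2 gf 3.6
0 7.9 -8.5 0;0 8.7 -7.6 0;0 9.5 -6.7 0;0 10.1 -5.6 0;0 10.7 -4.5 0;0 11.1 -3.4 0;0 11.4 -2.2 0;0 11.6 -1.0 0;0 11.6 0.2 0;0 11.5 1.5 0;0 11.3 2.7 0;0 11.0 3.8 0;0 10.5 5.0 0;0 9.9 6.0 0;0 9.2 7.1 0;0 8.4 8.0 0;0 7.5 8.8 0;0 6.6 9.6 0;
```

The bar is caged. World +x is tool -y. Swing over the first half, then check.

Call:
move_arm:
  moves: "0 -7.9 -8.5 0;0 -8.7 -7.6 0;0 -9.5 -6.7 0;0 -10.1 -5.6 0;0 -10.7 -4.5 0;0 -11.1 -3.4 0;0 0 0 0"

```text
clock: 36.62
tool_pos: [0.5458, 0.0429, 0.2195]
tool_rot: [0.73, -0.684, 0.001, -0.001]
ft_force: [0.7, -0.3, 0.1]
opening: 0.189
grasp_force: 0.0
```

```bash
python3 st.py
```

```text
t 36.62 pos [545.8  42.9 219.5] yaw -86.3 tz [ 0.002  0.    -1.   ] j [ 0.078  0.167 -0.017  1.385  0.    -1.557] F [ 0.7 -0.3  0.1] M [-0.01 -0.02  0.07] op 16.1 gf 0.0
```

Call:
move_arm:
  moves: "0 -11.4 -2.2 0;0 -11.6 -1 0;0 -11.6 0.2 0;0 -11.5 1.5 0;0 -11.3 2.7 0;0 -11 3.8 0;0 -10.5 5 0;0 -9.9 6 0;0 -9.2 7.1 0;0 -8.4 8 0;0 -7.5 8.8 0;0 -6.6 9.6 0;0 0 0 0;0 0 0 0"

```text
clock: 38.38
tool_pos: [0.6657, 0.0506, 0.1688]
tool_rot: [0.73, -0.684, 0.0, -0.0]
ft_force: [0.7, 0.0, 0.1]
opening: 0.184
grasp_force: 0.0
```

```bash
cat > ang2.py <<'E'
import fit
from h import *
from scipy.optimize import minimize_scalar
f=grab('side'); r=fit.blob(f,(200,165,310,245),fit.red); c=r.mean(0); T=R.from_euler('z',3.20287).as_matrix(); o=np.array([.56906,.04065,.13])
e=lambda q: np.sum((fit.outl(f,fit.bar@R.from_euler('y',-q).as_matrix().T@T.T+o)-c)**2)
q=min(np.arange(0,2.2,.02),key=e); print('cradle',q,e(q)**.5,c,len(r))
E
python3 st.py; python3 ang2.py|tail -1
```

```text
t 38.38 pos [665.7  50.6 168.8] yaw -86.29 tz [ 0.001  0.    -1.   ] j [ 0.076  0.405  0.188  1.353  0.    -1.56 ] F [0.7 0.  0.1] M [-0.04  0.02 -0.07] op 15.7 gf 0.0
cradle 2.1 28.24120934158731 [214.79491018 182.44011976] 668
```

Call:
move_arm:
  moves: "0 0 0 0;0 0 0 0;0 0 0 0;0 0 -40 0;0 0 -50 0;0 0 -40 0;55 0 0 0;55 0 0 0;55 0 0 0;55 0 0 0;55 0 0 0;0 0 0 0"
  grip: 50

```text
clock: 39.92
tool_pos: [0.6827, -0.2281, 0.2974]
tool_rot: [0.728, -0.686, -0.0, 0.001]
ft_force: [0.2, 1.1, -0.3]
opening: 0.586
grasp_force: 0.0
```

```bash
python3 st.py; sed -i 's/(200,165,310,245)/(236,190,310,245)/' ang2.py; python3 ang2.py|tail -1; python3 chk.py|sed -n 3,4p; python3 - <<'E'
from h import *
T=grab('top');S=grab('side')
t=cv2.resize(T['frame'][145:265,150:320,::-1],(800,565),interpolation=cv2.INTER_CUBIC)
cv2.imwrite('pics/h.png',t); cv2.imwrite('pics/top9.png',T['frame'][:,:,::-1]); cv2.imwrite('pics/side9.png',S['frame'][:,:,::-1])
# tray outline & changes of bystanders
import pickle
A=pickle.load(open('top.pkl','rb'))['frame'].astype(int);d=np.abs(A-T['frame'].astype(int)).sum(2)
for n,(x0,y0,x1,y1) in dict(jar_a=(165,150,195,185),can=(340,145,375,180),hammer=(393,135,430,225),wrench=(125,172,172,210),tape=(403,225,442,262),carton=(105,215,158,265)).items(): print(n,(d[y0:y1,x0:x1]>60).mean().round(3))
E
```

```text
t 39.92 pos [ 682.7 -228.1  297.4] yaw -86.59 tz [-0.001 -0.    -1.   ] j [-3.220e-01  5.720e-01  7.330e-01  1.732e+00 -1.000e-03 -1.952e+00] F [ 0.2  1.1 -0.3] M [0.08 0.01 0.01] op 50.1 gf 0.0
cradle 1.98 0.46075165704021115 [239.94736842 195.42105263] 19
side yellow 469 [273.12579957 291.59061834]
[ 0.452  0.246  0.008  0.023 -0.023] 4.33
jar_a 0.194
can 0.824
hammer 0.481
wrench 0.264
tape 0.22
carton 0.111
```

```bash
python3 - <<'E' | grep -v '^side \[\|^top \['
from h import *
import fit,pickle
A={n:pickle.load(open(n+'.pkl','rb'))for n in('top','side')}
B={n:dict(A[n],frame=cv2.imread(f'pics/{n}9.png')[:,:,::-1]) for n in A}
for n,r in(('top',(165,150,195,185)),('side',(175,255,205,275))):
    print('jar_a lid',n,[fit.blob(X[n],r,fit.yel).mean(0).round(1) for X in(A,B)])
for nm,r,c in(('carton',(105,212,160,268),lambda H,S,V:(H<17)&(S>90)&(V>60)),('wrench',(125,172,172,210),lambda H,S,V:(S<60)&(V>60)),('can',(340,145,375,180),lambda H,S,V:(S<40)&(V>120)),('hammer',(393,138,430,160),lambda H,S,V:(S<60)),('tape',(403,225,442,262),lambda H,S,V:(S<60))):
    print(nm,[(lambda b:(b.mean(0).round(1),len(b)))(fit.blob(X['top'],r,c)) for X in(A,B)])
# floor views of tray (stand frame), 2 mm cells
T=R.from_euler('z',3.20287).as_matrix(); o=np.array([.56906,.04065,0])+T@[-.07,0,.009]
X,Y=np.meshgrid(np.arange(-.1,.101,.001),np.arange(-.077,.078,.001),indexing='ij')
P=np.c_[X.ravel(),Y.ravel(),0*X.ravel()]@T.T+o
for n in('top','side'):
    m=proj(B[n],P).astype(np.float32).reshape(*X.shape,2); g=cv2.remap(cv2.cvtColor(B[n]['frame'],cv2.COLOR_RGB2GRAY),m[...,0],m[...,1],cv2.INTER_LINEAR)
    print(n); 
    for r in g[::6,::5]: print(' '.join(f'{v//10:2d}' for v in r))
E
```

```text
jar_a lid top [array([180.4, 166.1]), array([180.4, 166.1])]
jar_a lid side [array([190., 263.]), array([190., 263.])]
carton [(array([130.8, 240.7]), 970), (array([130.9, 240.5]), 946)]
wrench [(array([148., 190.]), 325), (array([147.9, 190. ]), 326)]Traceback (most recent call last):
  File "<stdin>", line 8, in <module>
  File "fit.py", line 9, in blob
    n,l,s,c=cv2.connectedComponentsWithStats(m); k=1+np.argmax(s[1:,4])
                                                     ~~~~~~~~~^^^^^^^^^
    return _wrapfunc(a, 'argmax', axis=axis, out=out, **kwds)
    return bound(*args, **kwds)
ValueError: attempt to get argmax of an empty sequence
```

Those bystanders are unmoved; the can is hidden behind the arm. Now the tray.

```bash
python3 - <<'E' | grep -v '^side \[\|^top \['
from h import *
import fit,pickle
A={n:pickle.load(open(n+'.pkl','rb'))for n in('top','side')}
B={n:dict(A[n],frame=cv2.imread(f'pics/{n}9.png')[:,:,::-1]) for n in A}
T=R.from_euler('z',3.20287).as_matrix(); o=np.array([.56906,.04065,0])+T@[-.07,0,.009]
X,Y=np.meshgrid(np.arange(-.1,.101,.001),np.arange(-.077,.078,.001),indexing='ij')
P=np.c_[X.ravel(),Y.ravel(),0*X.ravel()]@T.T+o
for n in('top','side'):
    print(n)
    m=proj(B[n],P).astype(np.float32).reshape(*X.shape,2); g=cv2.remap(cv2.cvtColor(B[n]['frame'],cv2.COLOR_RGB2GRAY),m[...,0],m[...,1],cv2.INTER_LINEAR)
    for x,r in zip(X[::6,0],g[::6,::5]): print(f'{x*1e3:4.0f}',' '.join(f'{v//10:2d}' for v in r))
E
```

```text
top
-100 13 10 11 11 11 11 11 11 15 14 14 14 14 13 14 15 14 13 14 14 14 13 14 14 14 13 13 14 13 13 14
 -94 12 12 13 13 12 12 12 12 15 20 20 20 20 19 20 20 20 20 20 20 19 19 20 20 20 20 20 20 20 19 19
 -88 13 12 12 11 11 11 10 10 12 15 16 16 17 15 15 15 16 16 16 17 18 16 15 15 17 17 17 18 19 19 20
 -82 12 13 10  8  8  8  8  8  8  8  8  7  7  7  8  8  8  8  8  7  7  7  8  8  8  8  8  7  6 10 19
 -76 14 12 12 10  8  8  7  7  9  9  8  9  8  7  6  8  9  9  8  8  7  6  6  8  9  8  8  7  6 10 19
 -70 13 12 16 16 10 12 12 11 18 18 17 18 20 19 19 19 18 17 17 18 19 18 19 18 18 17 17 16 14 16 20
 -64 13 12 14 15 10 12 12 11 19 19 19 19 19 19 19 19 19 19 19 19 19 19 19 19 19 19 19 18 14 15 19
 -58 12 12 13 15 10 12 12 11 19 19 19 19 19 19 19 19 19 19 19 19 19 19 19 19 19 19 19 18 14 16 20
 -52 13 12 12 16 11 12 12 11 19 19 19 19 19 19 19 19 19 19 19 19 19 19 19 19 19 19 19 18 14 16 20
 -46 12 12 14 16 11 12 12 11 19 19 19 19 19 19 19 19 19 19 19 19 19 19 19 19 19 19 19 19 14 17 20
 -40 13 12 14 16 11 12 12 12 19 19 19 19 19 19 19 19 19 19 19 19 19 19 19 19 19 19 19 19 13 18 19
 -34 12 12 13 16 1
[... 4872 characters left out ...]
14 14 15 16 17
  62 10 11 11 11 11 11 11 10 11 11 11 12 12 12 12 12 12 13 13 14 14 15 16 16 16 16 17 17 17 17 18
  68 11 11 11 12 13 13 12 12 12 12 13 13 14 14 15 15 15 16 17 17 17 17 17 17 17 17 17 17 17 18 18
  74 12 14 16 17 17 15 14 14 15 15 16 17 17 17 17 17 17 17 18 17 17 17 17 17 17 17 17 17 17 18 18
  80 15 18 19 19 18 16 15 16 17 17 17 18 18 18 18 18 18 18 18 18 17 17 17 18 17 17 17 17 18 18 18
  86 17 18 19 19 18 16 15 16 17 17 17 17 17 17 17 17 17 17 17 17 17 17 17 17 17 17 17 17 17 18 18
  92 17 18 18 18 16 15 15 15 16 16 16 16 16 16 15 16 16 16 16 16 16 16 15 16 16 16 16 16 16 16 16
  98 16 17 16 14 13 13 13 12 13 13 13 13 13 13 13 13 13 13 13 13 13 13 13 13 13 13 13 13 13 13 13
```

The nuts seem to lie in a pool under the mouth. As a last check, I profile the brightness along the jar axis before and after, to see that the jar is empty.

```bash
python3 - <<'E' | grep -v '^side \[\|^top \['
from h import *
import fit,pickle
A={n:pickle.load(open(n+'.pkl','rb'))for n in('top','side')}
B={n:dict(A[n],frame=cv2.imread(f'pics/{n}9.png')[:,:,::-1]) for n in A}
T=R.from_euler('z',3.20287).as_matrix(); o=np.array([.56906,.04065,.13])
d=np.arange(-.05,.072,.006)
for n in('top','side'):
  for nm,X,q in(('before',A,0),('after',B,2.0)):
    for y in(-.012,0,.012):
        P=np.c_[0*d,0*d+y,d]@R.from_euler('y',-q-np.pi/6).as_matrix().T@T.T+o
        m=proj(X[n],P).astype(np.float32)[None]; g=cv2.remap(cv2.cvtColor(X[n]['frame'],cv2.COLOR_RGB2GRAY),m[...,0],m[...,1],cv2.INTER_LINEAR)[0]
        print(n,nm,y,g)
E
```

```text
top before -0.012 [172 144  50  57  61  56  74 127 137 134 132 144 143 134 141 151 138 101
  97 133 123]
top before 0 [144  75  52  54  56  61 113 141 137 125 127 129 127 130 134 140 109  89
 109  88 107]
top before 0.012 [147 100  46  50  50  48  85 145 136 136 133  90  98 104 109 120 137 107
  96 114  92]
top after -0.012 [134 136 138 140 141 140 142 143 143 141 134 136 145 158 166 143 109  79
  61  54  70]
top after 0 [149 151 153 151 149 148 147 147 161 177 180 170 151 138 137 143 137 112
  86  64  54]
top after 0.012 [175 178 180 181 180 180 179 179 178 173 153 131 116 116 120 112  94  69
  59  46  34]
side before -0.012 [178 178 178 175 163 138  91  80  82 111 171 190 191 192 190 178 170 171
 171 164 136]
side before 0 [178 178 171 164 151 105  80  79 101 164 193 196 196 196 186 171 170 171
 169 149 121]
side before 0.012 [172 168 164 157 123  83  77  86 143 184 190 191 191 185 169 166 168 168
 157 129 115]
side after -0.012 [185 185 185 186 187 188 189 187 165 120 108 129 136 141 149 158 163 168
 176 169 150]
side after 0 [184 186 185 185 186 187 187 190 191 187 161 113 106 124 128 140 156 165
 168 175 182]
side after 0.012 [173 184 185 185 185 186 186 187 188 190 191 186 152 101 100 109 120 145
 163 170 172]
```

```bash
python3 -c "
from bench import env
print(env.finish_job())"
```

```text
the job is handed in; nothing more can be done
None
```

I handed the job in at about 40 s, and it returned no verdict: by camera measurement the cap lies flat and let go on the mat, the jar is tipped about 2.0 rad and looks empty, and the nuts appear pooled in the tray (I couldn't count all five); the cap also jammed skewed partway and I had to press it straight before it came off.

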